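# Load and wedge the laser-module clamp bed, then seat the reference mirror

## Robot

A 6-joint arm with a two-finger parallel gripper is mounted at the origin on the work surface. World frame = base frame: x ahead of the robot, y to its left, z up, the work surface at z = 0. Lengths are in m, angles in degrees, forces in N, time in s.
With the tool pointing down it reaches from about 0.35 to 0.875 m from the base axis. Payload 4.2 kg.
Tool frame: the origin (TCP) lies on the centre line of the jaws, within the pads' length; the fingertips stand 11 mm ahead of it and the grasp point (between the pads) lies 8 mm behind it; z points along the fingers, y is the line along which they close (so a half turn about z gives the same grasp; the last joint's range is limited). The gripper opens to 87 mm and grips with 3 to 60 N. Pads are 19 mm wide; open, the fingers measure 117 mm over their backs; the gripper's body (75 mm by 190 mm) begins 51 mm behind the grasp point.
Start: joints at [-58.465, 22.042, 0.453, 0, -68.411, -14.817], TCP at [0.18, -0.599, 0.234] pointing down, gripper open.
Joint ranges: [-179.83, 179.83], [-69.29, 118.12], [-61.27, 80.66], [-181.25, 117.63], [-171.15, -9.14], [-177.46, 177.46]. Speed limits (degrees/s): [159.86, 159.86, 180, 180, 180, 180].

## Interface

Orientations are given as a 3x3 rotation matrix whose columns are the frame's x, y, z axes.
In Python, from station import r gives the robot as it stands.
- The arm moves only by the tool servo_tool, never from a script. Its argument "commands" is a list that holds one entry, the list of rows, each a list of 7 numbers: the closure, from 0 (fully open) to 1 (shut), then the shift along the tool's x, y, z in mm, then the turn, a rotation vector about the tool's x, y, z in rad. In form: [[[claw, x, y, z, ax, ay, az], ...]]. A call has exactly 5 rows; each row is the pose to reach, as a shift and turn from the pose commanded when the call began, along the tool's axes at that moment; what a row does not reach only later rows make up. A row lasts 1/10 s, in which the tool goes at most 50 mm and 8.59 degrees, less where a joint would pass 70% of its speed; a pose out of reach is approached as far as the arm can. A call with a gripper value outside its range is refused whole. The fingers move at their own pace and stop on an object; the grip force is fixed at half the most. Time passes only in rows, so rows that repeat a pose let the fingers close, or fill a call up. It gives the time, the measured TCP pose, the force, the opening and the grip force at its end, in the units of the state.
- r.sense(): the state, without advancing time (a new reading comes with each control period).
- r.capture(name): name is "side" or "top"; returns a dict with "pixels" (420x560x3 uint8, red, green, blue), "camera_matrix" (3x3 intrinsics, pixels), "R" (3x3) and "t" (3): a world point X has camera coordinates R X + t. Camera axes: x right, y down, z forward; pixel columns grow to the right and rows downward; lengths in m; the calibration is good to about 2 mm. A picture is of the moment at which its call begins. There is no depth.
- r.finish_job(): hands the job in; it is judged then, once.
The state is a dict: "time_s": time; "joints": joint angles; "joint_velocities": joint speeds; "effort": joint torques, N m; "tcp_pos": TCP position; "ee_rot": TCP orientation; "wrist_force": force on the tool from outside, world axes, zero at the start; "moment": the same for the moment, N m; "gripper_width": opening from 0.0 (shut) to 1.0 (fully open); "gripper_force": force on a finger pad.
Only numpy, scipy, OpenCV 4.12 (cv2) and the standard library are available. Lean on these libraries where they do the work, as an engineer would, in place of code of your own. Each camera call takes 0.05 s, during which the arm holds its last target. There are 200 camera calls.

## Task

Set up the optical test: stand all the finned laser modules upright in the channel of the clamp bed, fill the places that are left in the four-place row with plain blanks, and drive the wedge down into the last gap until its top is about level with the top of the end block, so that it holds the row tight against the sprung plate. Only when the row is locked, take the white dust cap off the mirror mount and set it down flat on the open bench, clear of bed and mount and not on top of anything, then seat the mirror glass side down on the mount's three balls so that it bears on all three and cannot rock. Keep the mirror level throughout; spare blanks stay on the bench.

Things in the scene. Friction and masses are not known exactly. Their poses are not given: they have to be found in the camera images.
- bed: Clamp bed, fixed aluminium base 110 (own x) x 270 (own y) x 10 mm, with an open-topped channel along own y, 64 mm wide between side lips 10 mm high. Sprung pressure plate at the -y end, end block with sloping face at the +y end; four units (4 x 40 mm) and the wedge fill the space between. Origin: centre of the base's underside, z up; turned up to 7 degrees from the world axes.
- bed_floor (a point): Centre of the channel floor, 10 mm above the bench; axes as the bed. In this frame the resting pressure plate's face is at y = -102 mm, and the end block's sloping face runs from y = 67.5 mm at the floor to y = 90 mm at its top, 90 mm above the floor (leaning away by 1 in 4). Units stand on the floor centred at x = 0.
- bed_end_top (a point): Middle of the end block's flat top, 90 mm above the channel floor; the block is 56 mm wide in x and its flat top about 22 mm deep in y. The wedge's top comes about level with this when it is driven home.
- plate_face (a point): Point on the pressure plate's face that bears on the row, 30 mm above the channel floor (moves with the plate; plate 60 mm wide, 47 mm high).
- plate (a joint): How far the sprung plate is pushed back towards the bed's -y, m: 0 at rest, at most 0.010; about 0.9 N per mm. With four units and wedge touching it starts to move when the wedge's foot is 26 mm above the channel floor and grows 1 mm per 4 mm of descent: 4 mm when the tops are level. Friction holds the wedge where it is left; driving it home takes 10 to 25 N straight down.
- wedge: Steel wedge, 58 mm long in own x, 80 mm high, on its narrow foot, 250 g. Its own -y face (y = -13 mm) is upright; its +y face slopes from y = 3 mm at the foot to 23 mm at the top (1 in 4, like the end block). Origin: at foot height, mid-length, 13 mm from the upright face. Goes in foot down, slope towards the end block. Grip across the 58 mm; the flat top can be pressed.
- mount: Fixed three-point mirror mount: round steel base 132 mm across, 10 mm high, three brass balls and three guide posts, 36 mm high above the bench, 12 mm thick with tapered tips, 53 mm from the axis at 60, 180 and 300 degrees from own x; the mirror drops between them with 2 mm play all round. Origin: centre of its underside.
- mount_seat (a point): Mount's axis at the height of the ball tops, 26 mm above the bench: where the centre of the mirror's underside belongs.
- mirror: Round reference mirror in an aluminium cell, 90 mm across and 14 mm thick, glass face down, with a black upright round knob 26 mm across and 30 mm high (14 to 44 mm above the underside) in the middle of its back; about 300 g. Origin: centre of its underside. It starts on the rest.
- rest: Black rubber pad 110 x 110 x 12 mm, fixed, on which the mirror lies at the start. Origin: centre of its underside.
- cap: White dust cap covering the mount at the start, lying on the three post tips: a disc 112 mm across with a plug 88 mm across and 6 mm deep under it; its top is 11 mm above its underside, and a round knob 24 mm across stands on its middle, from 11 to 37 mm. About 80 g, loose. Origin: centre of the underside of the plug.
- ball1: Fixed brass support ball of the mount, 8 mm radius, 33 mm from the axis at 0 degrees from the mount's own x; its top is 10 mm above this origin.
- ball2: Fixed brass support ball of the mount, 8 mm radius, 33 mm from the axis at 120 degrees from the mount's own x; its top is 10 mm above this origin.
- ball3: Fixed brass support ball of the mount, 8 mm radius, 33 mm from the axis at 240 degrees from the mount's own x; its top is 10 mm above this origin.
- module1: Finned aluminium laser module, an upright block 60 (own x) by 40 (own y) by 60 mm (z) plus thin cooling fins to 67 mm on top of its middle (fins are clear of both 60-mm-apart grip faces); about 150 g. Origin: centre of its underside, z up. 2 to 4 of the four modules are present. Grip it across its 60 mm length.
- module2: Finned aluminium laser module, an upright block 60 (own x) by 40 (own y) by 60 mm (z) plus thin cooling fins to 67 mm on top of its middle (fins are clear of both 60-mm-apart grip faces); about 150 g. Origin: centre of its underside, z up. 2 to 4 of the four modules are present. Grip it across its 60 mm length.
- module3: Finned aluminium laser module, an upright block 60 (own x) by 40 (own y) by 60 mm (z) plus thin cooling fins to 67 mm on top of its middle (fins are clear of both 60-mm-apart grip faces); about 150 g. Origin: centre of its underside, z up. 2 to 4 of the four modules are present. Grip it across its 60 mm length.
- module4: Finned aluminium laser module, an upright block 60 (own x) by 40 (own y) by 60 mm (z) plus thin cooling fins to 67 mm on top of its middle (fins are clear of both 60-mm-apart grip faces); about 150 g. Origin: centre of its underside, z up. 2 to 4 of the four modules are present. Grip it across its 60 mm length.
- blank1: Plain aluminium filler block without fins, black dot on top, 60 (own x) by 40 (own y) by 50 mm (z), about 120 g, standing upright. Origin: centre of its underside. It takes one place in the row, like a module. Both blanks are always there; those not needed stay on the bench.
- blank2: Plain aluminium filler block without fins, black dot on top, 60 (own x) by 40 (own y) by 50 mm (z), about 120 g, standing upright. Origin: centre of its underside. It takes one place in the row, like a module. Both blanks are always there; those not needed stay on the bench.
Not all that is in view belongs to the job. Leave any orange or yellow look-alike of the module1 alone.

How it is judged:
By the outcome, as a careful person would: the job done as asked, in the order asked, and still so for the second after the job is handed in, with the robot touching nothing.
Of module1, module2, module3, module4 only 2 to 4 are there at a start; the rules pass over those that are not, and their reading is None.
At some moment in a run one of module1, module2, module3, module4, blank1, blank2 may be knocked a few centimetres aside while the robot is not near it.
It also fails if it takes over 210 s, if anything falls off the work surface, if the arm or the gripper's body presses on something with over 40 N, if the wrist force passes 120 N, or if a joint passes its speed limit or range.

## Working session

There is one attempt and no reset: what is moved stays moved. The work goes in short steps, Python scripts to look and compute and a tool call to move; the robot and the scene stay as the last step left them, time stands still between calls to the robot, and variables do not carry over. Pictures are saved under pics/ and viewed, at most 14 in all, crops included, and the job is handed in when it is done.

Besides the shell and the picture viewer there is one more tool, called after "Emit:" in YAML: its name, and indented under it one key for each argument. servo_tool: Moves the arm, as the interface text tells. Its arguments: {"type":"object","properties":{"commands":{"type":"array","items":{"type":"array","items":{"type":"array","items":{"type":"number"}}}}},"required":["commands"]}

```bash
ls; mkdir -p pics; python3 - <<'E'
from station import r
import cv2, numpy as np
for n in("top","side"):
    c=r.capture(n); cv2.imwrite(f"pics/{n}0.png",c["pixels"][:,:,::-1]); print(n,c["camera_matrix"],c["R"],c["t"])
s=r.sense(); print({k:np.round(v,3) for k,v in s.items()})
E
```

```text
pics
top [[468.22367863   0.         280.04291372]
 [  0.         468.22367863 205.23145118]
 [  0.           0.           1.        ]] [[-0.01487638 -0.99985806  0.00790886]
 [-0.99778003  0.01433103 -0.06503562]
 [ 0.06491305 -0.0088588  -0.9978516 ]] [0.00585474 0.45466805 1.36171694]
side [[418.58375054   0.         270.89619501]
 [  0.         418.58375054 203.86884442]
 [  0.           0.           1.        ]] [[-0.9931518  -0.11586339  0.01500607]
 [-0.09058066  0.68250408 -0.72524708]
 [ 0.07378789 -0.7216397  -0.68832513]] [0.43246013 0.09350454 0.98304046]
{'time_s': np.float64(0.1), 'joints': array([-5.8462e+01,  2.2088e+01,  3.9000e-01, -2.5000e-02, -6.8410e+01,
       -1.4818e+01]), 'joint_velocities': array([ 0.027,  0.025,  0.178,  0.124,  0.123, -0.07 ]), 'effort': array([ 0.0000e+00, -3.9169e+01,  1.8794e+01,  4.2320e+00,  1.3000e-02,
       -0.0000e+00]), 'tcp_pos': array([ 0.18 , -0.598,  0.233]), 'ee_rot': array([[-0.958, -0.288, -0.001],
       [-0.288,  0.958,  0.002],
       [ 0.   ,  0.002, -1.   ]]), 'wrist_force': array([-0.558,  0.216, -0.695]), 'moment': array([ 0.015, -0.02 , -0.017]), 'gripper_force': np.float64(0.0), 'gripper_width': np.float64(1.0)}
```

View pics/top0.png

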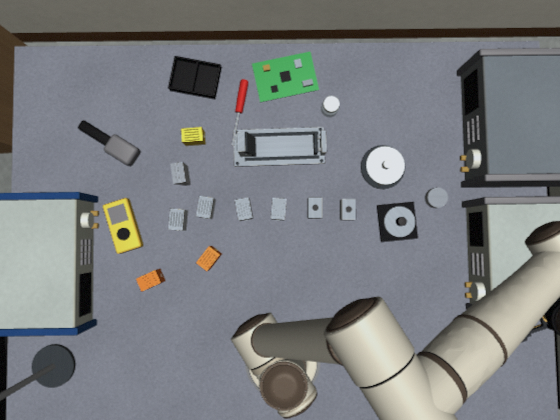

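View pics/side0.png

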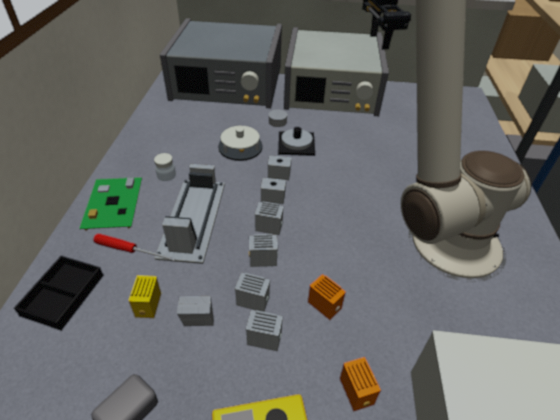

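```bash
python3 - <<'E'
import cv2, numpy as np
a=cv2.imread("pics/top0.png"); b=cv2.imread("pics/side0.png")
A=cv2.resize(a[115:240,155:355],None,fx=4,fy=4,interpolation=cv2.INTER_CUBIC)
B=cv2.resize(b[145:355,130:330],None,fx=2.8,fy=2.8,interpolation=cv2.INTER_CUBIC)
cv2.imwrite("pics/topc.png",A); cv2.imwrite("pics/sidec.png",B)
E
```

```text
(no output)
```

View pics/topc.png

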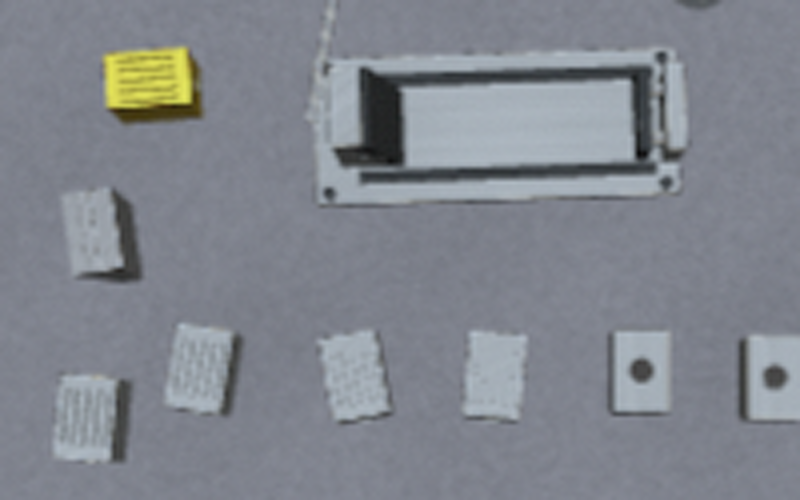

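View pics/sidec.png

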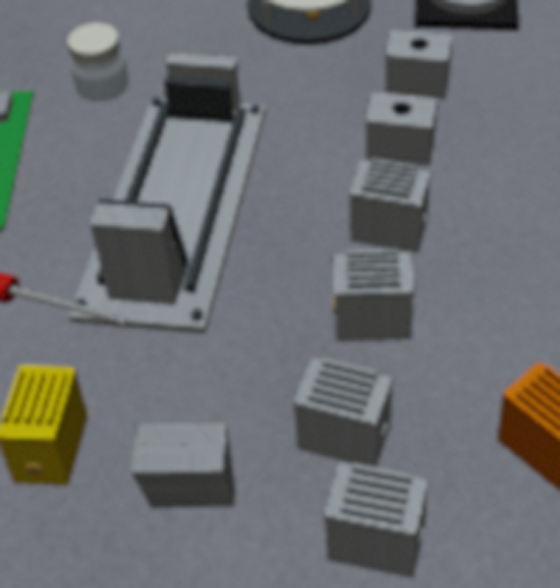

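```bash
cat > h.py <<'E'
from station import r
import cv2, numpy as np
np.set_printoptions(suppress=True,precision=4)
def cap(n,save=None):
    c=r.capture(n)
    if save: cv2.imwrite(f"pics/{save}.png",c["pixels"][:,:,::-1])
    return c
def pl(c,uv,z):
    "pixel(s) -> world points on plane z"
    uv=np.atleast_2d(np.asarray(uv,float)); R=np.array(c["R"]); t=np.array(c["t"])
    d=np.c_[uv,np.ones(len(uv))]@np.linalg.inv(c["camera_matrix"]).T@R
    o=-R.T@t
    return o+d*((z-o[2])/d[:,2])[:,None]
def px(c,X):
    p=(np.atleast_2d(X)@np.array(c["R"]).T+c["t"])@np.array(c["camera_matrix"]).T
    return p[:,:2]/p[:,2:]
def up(c,k=4):
    return cv2.resize(c["pixels"],None,fx=k,fy=k,interpolation=cv2.INTER_CUBIC)
def rects(c,th,roi,hz,k=4,amin=60):
    "bright blobs in roi (x0,y0,x1,y1): centre, sides mm, angle of long side from world x (deg)"
    g=cv2.cvtColor(up(c,k),cv2.COLOR_RGB2HSV); m=((g[...,2]>th)&(g[...,1]<60)).astype(np.uint8)
    x0,y0,x1,y1=[k*v for v in roi]; m2=np.zeros_like(m); m2[y0:y1,x0:x1]=m[y0:y1,x0:x1]
    m2=cv2.morphologyEx(m2,cv2.MORPH_CLOSE,np.ones((9,9)))
    m2=cv2.morphologyEx(m2,cv2.MORPH_OPEN,np.ones((9,9)))
    out=[]
    for q in cv2.findContours(m2,0,2)[0]:
        if cv2.contourArea(q)<amin*k*k: continue
        P=pl(c,(q[:,0]+.5)/k-.5,hz)[:,:2]*1000
        (a,b),(w,h),an=cv2.minAreaRect(P.astype(np.float32))
        if w<h: w,h,an=h,w,an+90
        an=(an+90)%180-90
        uv=(q[:,0].mean(0)+.5)/k-.5
        M=cv2.moments(P.astype(np.float32))
        out.append((uv.round(1),np.round([a,b,w,h,an],1),np.round([M['m10']/M['m00'],M['m01']/M['m00'],M['m00']],1)))
    return out
E
python3 - <<'E'
from h import *
c=cap("top"); p=c["pixels"]
for n,(u,v) in dict(mod=(279,209),blank=(311,200),wedge=(179,173),bench=(260,190),lip=(280,163),floor=(285,147),shadow=(187,175)).items(): print(n,p[v,u])
for th in (150,165):
  print(th)
  for o in rects(c,th,(160,120,365,240),0.06): print(*o)
E
```

```text
mod [164 174 183]
blank [169 179 189]
wedge [164 171 180]
bench [125 128 139]
lip [170 180 187]
floor [167 178 186]
shadow [65 66 65]
150
[174.1 219.1] [417.3 296.7  62.8  42.   -5.4] [ 416.7  296.6 2368.7]
[350.1 207.2] [ 439.3 -195.7   60.1   37.8   -1.3] [ 439.4 -195.3 2200. ]
[317.2 210.6] [ 444.6 -100.5   56.4   39.2   -1.1] [ 444.7 -100.3 2187.1]
[277.9 209. ] [441.4   5.   66.9  43.5  -5.5] [ 443.4    4.9 2509.5]
[242.4 208.9] [442.2 105.4  66.9  42.    9.7] [ 444.   105.3 2358.8]
[202.9 206. ] [451.3 216.2  61.4  41.3  -9.6] [ 451.3  216.1 2292.6]
[176.4 172.6] [550.5 291.8  58.9  36.9   6.7] [ 550.4  292.  1979.4]
[289.5 146.1] [622.8 -15.1 163.2  59.3 -88.9] [ 622.8  -14.9 9271.5]
[323.6 138.9] [ 636.6 -125.    64.    22.4    6. ] [ 638.9 -126.5  964.6]
[260.2 152.4] [619.9   3.7 265.7 106.3  89.2] [ 602.3   52.7 5560.6]
[280.3 129. ] [670.  -11.6 203.7  13.9 -88.9] [ 669.5  -11.8 2280.7]
165
[174.4 218.3] [417.2 296.7  60.1  38.9  -3.6] [ 416.5  296.8 1939.1]
[349.1 208.8] [ 438.6 -195.3   58.3   35.7   -1.4] [ 438.7 -195.2 2020.2]
[316.8 207.9] [ 444.6 -100.1   55.    37.    -1.1] [ 444.8  -99.8 1997.6]
[279.  207.6] [443.9   4.7  59.1  40.6  -5.4] [ 444.     4.8 2172.5]
[242.6 208.1] [444.7 105.7  59.7  39.7  10.4] [ 444.6  105.4 2084.5]
[203.6 206.9] [451.1 215.5  58.8  39.1 -11.1] [ 451.   216.5 1990.1]
[177.3 172.4] [549.8 291.   55.4  32.6   6.7] [ 549.7  291.2 1625.7]
[291.1 145.4] [622.9 -15.3 161.4  57.9 -88.8] [ 622.8  -14.9 8932.1]
[324.3 142.8] [ 635.8 -129.    59.6   12.9   -1.2] [ 635.  -128.3  627.9]
[259.3 154.8] [583.7  19.  254.   99.5  67.8] [ 598.9   52.  4438.4]
[281.1 129. ] [669.3 -12.2 200.8  11.2 -88.9] [ 669.3  -12.7 1751.2]
```

```bash
python3 - <<'E'
from h import *
c=cap("top"); k=8; g=cv2.cvtColor(up(c,k),cv2.COLOR_RGB2GRAY).astype(float)
print("cam",-np.array(c["R"]).T@c["t"])
# corner screws: darkness centroid around predicted crop positions
C=[]
for u,v in [(326,68),(326,192),(668,182),(660,57)]:
    u=155+u/4; v=115+v/4; w=g[int((v-2)*k):int((v+2)*k),int((u-2)*k):int((u+2)*k)]
    d=np.clip(130-w,0,None); yy,xx=np.mgrid[:w.shape[0],:w.shape[1]]
    q=((d*xx).sum()/d.sum()+int((u-2)*k)+.5)/k-.5,((d*yy).sum()/d.sum()+int((v-2)*k)+.5)/k-.5
    C.append(q)
W=pl(c,C,.01)[:,:2]*1000; print(np.array(C),W,W.mean(0))
for a,b in((1,2),(0,3)): v=W[a]-W[b]; print("len",np.hypot(*v),"yaw",np.degrees(np.arctan2(-v[0],v[1])))
# edges across x at several y: all strong gradients
for y in (20,-10,-40,-70):
    xs=np.arange(.55,.72,.0005); X=np.c_[xs,np.full(len(xs),y/1000),np.full(len(xs),.01)]
    uv=((px(c,X)+.5)*k-.5).astype(np.float32)
    pr=cv2.GaussianBlur(cv2.remap(g.astype(np.float32),uv[:,0].copy()[None],uv[:,1].copy()[None],1),(9,1),0)[0]
    dd=np.gradient(pr); pk=[(round(1000*xs[i],1),round(dd[i],1)) for i in range(1,len(dd)-1) if abs(dd[i])>1.2 and abs(dd[i])>=abs(dd[i-1]) and abs(dd[i])>abs(dd[i+1])]
    print(y,pk)
for th in(150,160): print([o[1:] for o in rects(c,th,(165,155,192,190),.08)])
for y in (-1,):
    pass
E
```

```text
cam [0.3654 0.0114 1.3883]
[[236.0428 131.6301]
 [236.7916 162.8518]
 [321.1003 160.2522]
 [319.924  128.9083]] [[ 676.5488  126.9347]
 [ 582.782   125.5381]
 [ 587.1531 -124.7883]
 [ 681.4949 -123.2176]] [631.9947   1.1167]
len 250.36457674217445 yaw 1.0003838357652208
len 250.20115223446416 yaw 1.132715736345979
20 [(np.float64(573.0), np.float32(-7.5)), (np.float64(577.0), np.float32(12.4)), (np.float64(591.5), np.float32(-10.4)), (np.float64(596.0), np.float32(-2.7)), (np.float64(600.5), np.float32(15.7)), (np.float64(663.5), np.float32(-10.7)), (np.float64(672.5), np.float32(15.4)), (np.float64(684.5), np.float32(-7.7)), (np.float64(690.5), np.float32(1.4))]
-10 [(np.float64(572.5), np.float32(-3.7)), (np.float64(576.5), np.float32(9.0)), (np.float64(591.5), np.float32(-12.8)), (np.float64(600.5), np.float32(11.9)), (np.float64(659.0), np.float32(1.4)), (np.float64(664.0), np.float32(-12.8)), (np.float64(674.0), np.float32(9.9)), (np.float64(685.5), np.float32(-3.7))]
-40 [(np.float64(575.0), np.float32(-1.4)), (np.float64(579.0), np.float32(6.2)), (np.float64(592.0), np.float32(-9.6)), (np.float64(602.5), np.float32(11.5)), (np.float64(664.0), np.float32(-10.6)), (np.float64(674.5), np.float32(11.6)), (np.float64(687.0), np.float32(-3.8))]
-70 [(np.float64(574.5), np.float32(-7.6)), (np.float64(578.5), np.float32(11.9)), (np.float64(593.0), np.float32(-10.1)), (np.float64(602.5), np.float32(14.5)), (np.float64(665.5), np.float32(-10.6)), (np.float64(674.5), np.float32(15.2)), (np.float64(686.5), np.float32(-7.9)), (np.float64(692.5), np.float32(1.6))]
[(array([548. , 287.7,  58.2,  36.5,   7.1]), array([ 547.6,  287.8, 1921. ]))]
[(array([547.2, 286.8,  56.1,  33.4,   6.9]), array([ 547.2,  287.1, 1707.9]))]
```

```bash
cat > plan.py <<'E'
"plan(start,[waypoints]) with pose=(x,y,z mm, angle of tool y in world deg); prints one call (final row) per waypoint"
import numpy as np, sys
def frame(a):
    a=np.radians(a); y=np.array([np.cos(a),np.sin(a),0]); z=np.array([0,0,-1.]); return np.c_[np.cross(y,z),y,z]
def now():
    from station import r
    s=r.sense(); R=np.array(s["ee_rot"]); p=np.array(s["tcp_pos"])*1000
    print("now",p.round(1),"ang",np.degrees(np.arctan2(R[1,1],R[0,1])).round(2)%360,"tilt",R[:,2].round(4),"t",round(s["time_s"],1),"w",round(s["gripper_width"],3),"gf",round(s["gripper_force"],1),"F",np.round(s["wrist_force"],1))
    return (*p,np.degrees(np.arctan2(R[1,1],R[0,1]))%360)
def plan(cur,wps):
    for w in wps:
        d=frame(cur[3]).T@(np.array(w[:3])-cur[:3]); da=(w[3]-cur[3]+180)%360-180
        print(w,"shift",d.round(1),"az",round(-np.radians(da),4),"len",round(np.linalg.norm(d)),"deg",round(da,1)); cur=w
E
python3 -c "
from plan import *
now()
plan((180,-599,234,106.7),[(310,-480,220,124),(400,-300,200,141),(435,-140,180,158),(444,5,150,174.6)])"
```

```text
now [ 179.7 -598.3  232.9] ang 106.71 tilt [-5.0e-04  1.2e-03 -1.0e+00] t 0.2 w 0.999 gf 0.0 F [-0.4  0.1  0.4]
(310, -480, 220, 124) shift [-158.7   76.6   14. ] az -0.3019 len 177 deg 17.3
(400, -300, 200, 141) shift [-175.3   98.9   20. ] az -0.2967 len 202 deg 17
(435, -140, 180, 158) shift [-146.4   73.5   20. ] az -0.2967 len 165 deg 17
(444, 5, 150, 174.6) shift [-137.8   46.    30. ] az -0.2897 len 148 deg 16.6
```

Emit:
servo_tool:
  commands:
    - [[0,-32,15,3,0,0,-0.06],[0,-64,31,6,0,0,-0.12],[0,-95,46,8,0,0,-0.18],[0,-127,61,11,0,0,-0.24],[0,-159,77,14,0,0,-0.302]]

```text
time_s: 0.7
tcp_pos: [0.3108, -0.478, 0.2193]
ee_rot: [[-0.828, -0.561, -0.0], [-0.561, 0.828, 0.0], [-0.0, 0.0, -1.0]]
wrist_force: [0.4, -0.5, -0.3]
gripper_width: 1.004
gripper_force: 0.0
```

Emit:
servo_tool:
  commands:
    - [[0,-35,20,4,0,0,-0.06],[0,-70,40,8,0,0,-0.12],[0,-105,59,12,0,0,-0.18],[0,-140,79,16,0,0,-0.24],[0,-175,99,20,0,0,-0.297]]

```text
time_s: 1.2
tcp_pos: [0.4, -0.2976, 0.1994]
ee_rot: [[-0.627, -0.779, 0.0], [-0.779, 0.627, 0.0], [-0.0, -0.0, -1.0]]
wrist_force: [-0.2, -0.1, -0.6]
gripper_width: 0.999
gripper_force: 0.0
```

Emit:
servo_tool:
  commands:
    - [[0,-29,15,4,0,0,-0.06],[0,-59,29,8,0,0,-0.12],[0,-88,44,12,0,0,-0.18],[0,-117,59,16,0,0,-0.24],[0,-146,74,20,0,0,-0.297]]

```text
time_s: 1.7
tcp_pos: [0.4339, -0.1377, 0.1794]
ee_rot: [[-0.372, -0.928, 0.0], [-0.928, 0.372, 0.0], [-0.0, -0.0, -1.0]]
wrist_force: [-0.2, -0.5, 0.3]
gripper_width: 1.003
gripper_force: 0.0
```

Emit:
servo_tool:
  commands:
    - [[0,-28,9,6,0,0,-0.06],[0,-55,18,12,0,0,-0.12],[0,-83,28,18,0,0,-0.18],[0,-110,37,24,0,0,-0.24],[0,-138,46,30,0,0,-0.29]]

```text
time_s: 2.2
tcp_pos: [0.4426, 0.0073, 0.1494]
ee_rot: [[-0.091, -0.996, 0.0], [-0.996, 0.091, 0.0], [-0.0, -0.0, -1.0]]
wrist_force: [0.3, -0.6, 0.5]
gripper_width: 0.997
gripper_force: 0.0
```

```bash
python3 -c "
from plan import *
p=now()
plan(p,[(444,4.8,36,174.6)])
from h import *
cap('top','t1');c=cap('side','s1')
i=c['pixels'][120:420,120:420,::-1]; cv2.imwrite('pics/s1c.png',cv2.resize(i,None,fx=2,fy=2))
"
```

```text
now [442.6   7.3 149.4] ang 174.8 tilt [ 2.e-04  1.e-04 -1.e+00] t 2.2 w 0.997 gf 0.0 F [ 0.3 -0.6  0.5]
(444, 4.8, 36, 174.6) shift [  2.4  -1.6 113.4] az 0.0035 len 113 deg -0.2
```

View pics/s1c.png

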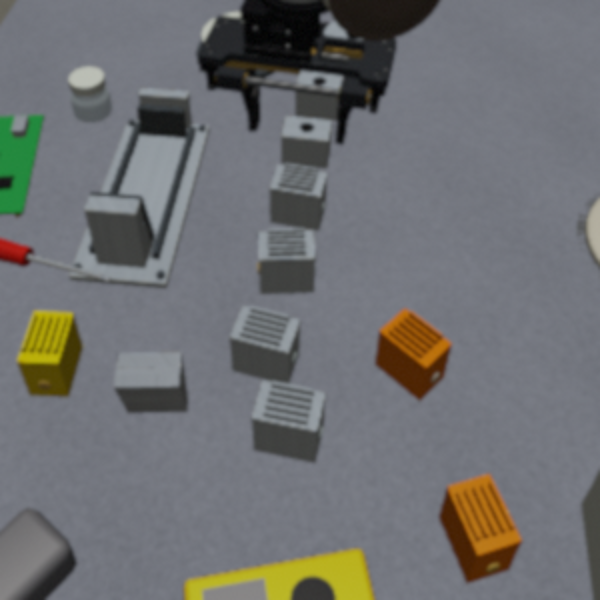

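Emit:
servo_tool:
  commands:
    - [[0,2,-2,30,0,0,0],[0,2,-2,60,0,0,0],[0,2,-2,85,0,0,0],[0,2,-2,105,0,0,0],[0,2,-2,113,0,0,0]]

```text
time_s: 2.8
tcp_pos: [0.4434, 0.0031, 0.035]
ee_rot: [[-0.094, -0.996, -0.003], [-0.996, 0.094, -0.001], [0.002, 0.003, -1.0]]
wrist_force: [-0.2, -0.2, -0.9]
gripper_width: 0.998
gripper_force: 0.0
```

Emit:
servo_tool:
  commands:
    - [[0,0,0,0,0,0,0],[1,0,0,0,0,0,0],[1,0,0,0,0,0,0],[1,0,0,0,0,0,0],[1,0,0,0,0,0,0]]

```text
time_s: 3.3
tcp_pos: [0.4445, 0.004, 0.0371]
ee_rot: [[-0.093, -0.996, 0.0], [-0.996, 0.093, 0.0], [-0.0, -0.0, -1.0]]
wrist_force: [-1.3, 0.2, 1.0]
gripper_width: 0.719
gripper_force: 0.7
```

Emit:
servo_tool:
  commands:
    - [[1,0,0,0,0,0,0],[1,0,0,0,0,0,0],[1,0,0,0,0,0,0],[1,0,0,0,0,0,0],[1,0,0,0,0,0,0]]

```text
time_s: 3.8
tcp_pos: [0.4442, 0.0039, 0.037]
ee_rot: [[-0.093, -0.996, -0.001], [-0.996, 0.093, -0.0], [0.0, 0.001, -1.0]]
wrist_force: [-3.0, 1.3, 6.2]
gripper_width: 0.683
gripper_force: 30.0
```

```bash
python3 -c "
from plan import *
p=now()
plan((444,4.8,36,174.6),[(500,-15,140,177),(590,-60,140,181.1),(633.6,-79.9,140,181.1),(633.6,-79.9,60,181.1)])
"
```

```text
now [444.2   3.9  37. ] ang 174.67 tilt [-5.e-04 -2.e-04 -1.e+00] t 3.8 w 0.683 gf 30.0 F [-3.   1.3  6.2]
(500, -15, 140, 177) shift [  14.4  -57.6 -104. ] az -0.0419 len 120 deg 2.4
(590, -60, 140, 181.1) shift [ 40.2 -92.2   0. ] az -0.0716 len 101 deg 4.1
(633.6, -79.9, 140, 181.1) shift [ 20.7 -43.2   0. ] az -0.0 len 48 deg 0.0
(633.6, -79.9, 60, 181.1) shift [ 0.  0. 80.] az -0.0 len 80 deg 0.0
```

Emit:
servo_tool:
  commands:
    - [[1,0,0,-15,0,0,0],[1,0,0,-35,0,0,0],[1,0,0,-60,0,0,0],[1,5,-15,-85,0,0,-0.02],[1,12,-40,-103,0,0,-0.042]]

```text
time_s: 4.3
tcp_pos: [0.4831, -0.0116, 0.1412]
ee_rot: [[-0.049, -0.999, 0.001], [-0.999, 0.049, 0.001], [-0.001, -0.001, -1.0]]
wrist_force: [1.3, 0.6, -1.7]
gripper_width: 0.691
gripper_force: 30.0
```

Emit:
servo_tool:
  commands:
    - [[1,9,-30,0,0,0,-0.015],[1,19,-55,0,0,0,-0.03],[1,29,-80,0,0,0,-0.045],[1,38,-100,0,0,0,-0.06],[1,43,-110,0,0,0,-0.07]]

```text
time_s: 4.8
tcp_pos: [0.5922, -0.0609, 0.1387]
ee_rot: [[0.019, -1.0, -0.0], [-1.0, -0.019, -0.0], [0.0, 0.0, -1.0]]
wrist_force: [-1.6, 0.1, -1.9]
gripper_width: 0.688
gripper_force: 30.0
```

Emit:
servo_tool:
  commands:
    - [[1,6,-13,0,0,0,0],[1,12,-25,0,0,0,0],[1,17,-35,0,0,0,0],[1,20,-41,0,0,0,0],[1,21,-43,0,0,0,0]]

```text
time_s: 5.3
tcp_pos: [0.6345, -0.0805, 0.1392]
ee_rot: [[0.019, -1.0, -0.0], [-1.0, -0.019, 0.0], [-0.0, 0.0, -1.0]]
wrist_force: [-0.8, 0.3, -1.4]
gripper_width: 0.688
gripper_force: 30.0
```

```bash
python3 -c "
from plan import *
p=now()
plan(p,[(633.6,-80.4,60,181.1)])
from h import *
c=cap('top','t2');d=cap('side','s2')
i=d['pixels'][100:280,130:330,::-1]; cv2.imwrite('pics/s2c.png',cv2.resize(i,None,fx=3,fy=3,interpolation=2))
"
```

```text
now [634.5 -80.5 139.2] ang 181.07 tilt [-5.e-04  1.e-04 -1.e+00] t 5.3 w 0.688 gf 30.0 F [-0.8  0.3 -1.4]
(633.6, -80.4, 60, 181.1) shift [-0.1  0.9 79.2] az -0.0005 len 79 deg 0.0
```

View pics/s2c.png

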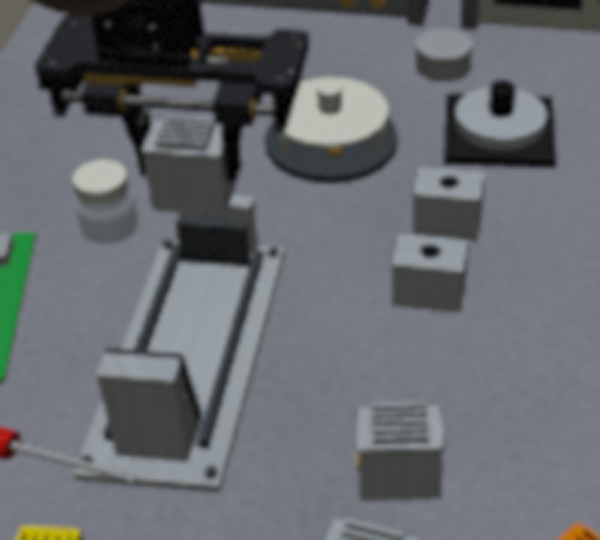

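Emit:
servo_tool:
  commands:
    - [[1,0,1,15,0,0,0],[1,0,1,35,0,0,0],[1,0,1,55,0,0,0],[1,0,1,70,0,0,0],[1,0,1,77,0,0,0]]

```text
time_s: 5.9
tcp_pos: [0.6319, -0.0802, 0.0611]
ee_rot: [[0.019, -1.0, -0.003], [-1.0, -0.019, 0.0], [-0.0, 0.003, -1.0]]
wrist_force: [-0.6, 1.2, -0.8]
gripper_width: 0.683
gripper_force: 30.0
```

```bash
python3 -c "
from plan import *
p=now()
from h import *
d=cap('side','s3')
z=(p[2]-37)/1000
a=np.radians(1.1);ex=np.array([np.cos(a),np.sin(a),0]);ey=np.array([-np.sin(a),np.cos(a),0])
o=np.array([p[0]/1000,p[1]/1000+.0009,z])
L=px(d,[o-.03*ex+.02*ey,o+.03*ex+.02*ey]); T=px(d,[o-.03*ex+.02*ey+[0,0,.06],o+.03*ex+.02*ey+[0,0,.06]])
print('pred bottom',L,'top',T)
k=5;g=cv2.resize(d['pixels'],None,fx=k,fy=k,interpolation=cv2.INTER_CUBIC)[100*k:240*k,140*k:260*k].copy()
for q in np.vstack([L,T]): cv2.circle(g,tuple(int(v) for v in ((q+.5)*k-.5-[140*k,100*k])),3,(255,0,0),-1)
B=np.array([.632,.0011,.01])
for q in px(d,[B+s*.032*ex+b*ey+[0,0,.0] for s in(-1,1) for b in(-.1,-.05,0,.05)]): cv2.circle(g,tuple(int(v) for v in ((q+.5)*k-.5-[140*k,100*k])),3,(0,0,255),-1)
cv2.imwrite('pics/s3c.png',g[:600,:,::-1])
"
```

```text
now [631.9 -80.2  61.1] ang 181.09 tilt [-0.0031  0.     -1.    ] t 5.9 w 0.683 gf 30.0 F [-0.6  1.2 -0.8]
pred bottom [[208.2955 196.2053]
 [184.8766 194.3919]] top [[206.1148 177.9077]
 [181.752  176.0854]]
```

View pics/s3c.png

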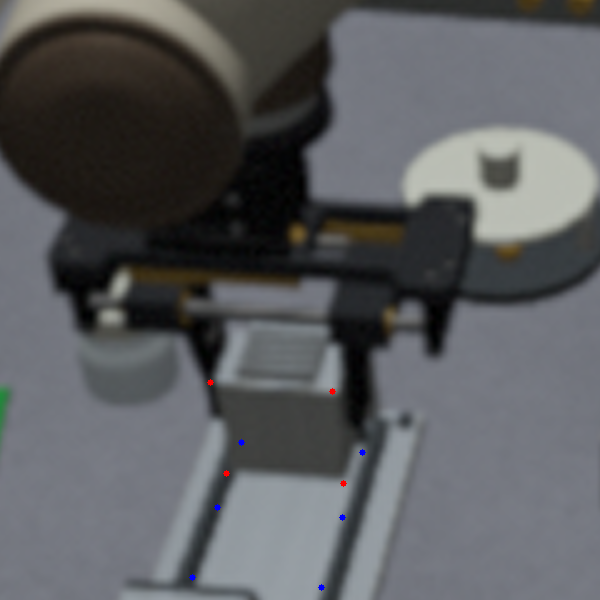

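Emit:
servo_tool:
  commands:
    - [[1,0,0,0,0,0,0],[1,0,0,2,0,0,0],[1,0,0,5,0,0,0],[1,0,0,8,0,0,0],[1,0,0,8,0,0,0]]

```text
time_s: 6.45
tcp_pos: [0.6331, -0.0804, 0.0543]
ee_rot: [[0.019, -1.0, -0.001], [-1.0, -0.019, 0.0], [-0.0, 0.001, -1.0]]
wrist_force: [-0.8, 0.3, -0.8]
gripper_width: 0.688
gripper_force: 30.0
```

Emit:
servo_tool:
  commands:
    - [[1,0,0,2,0,0,0],[1,0,0,4,0,0,0],[1,0,0,6,0,0,0],[1,0,0,6,0,0,0],[1,0,0,6,0,0,0]]

```text
time_s: 6.95
tcp_pos: [0.6333, -0.0804, 0.0484]
ee_rot: [[0.019, -1.0, -0.0], [-1.0, -0.019, -0.0], [0.0, 0.0, -1.0]]
wrist_force: [0.5, 0.0, -1.0]
gripper_width: 0.686
gripper_force: 30.0
```

```bash
python3 -c "
from plan import *
p=now()"
```

```text
now [633.3 -80.4  48.4] ang 181.09 tilt [-3.e-04 -1.e-04 -1.e+00] t 7.0 w 0.686 gf 30.0 F [ 0.5  0.  -1. ]
```

Emit:
servo_tool:
  commands:
    - [[1,0,0,1,0,0,0],[0.5,0,0,1,0,0,0],[0,0,0,1,0,0,0],[0,0,0,1,0,0,0],[0,0,0,1,0,0,0]]

```text
time_s: 7.45
tcp_pos: [0.6336, -0.0805, 0.0479]
ee_rot: [[0.019, -1.0, 0.001], [-1.0, -0.019, -0.0], [0.0, -0.001, -1.0]]
wrist_force: [-0.2, -0.1, -0.2]
gripper_width: 0.875
gripper_force: 0.0
```

Emit:
servo_tool:
  commands:
    - [[0,0,0,-8,0,0,0],[0,0,0,-25,0,0,0],[0,0,0,-50,0,0,0],[0,0,0,-75,0,0,0],[0,0,0,-80,0,0,0]]

```text
time_s: 7.95
tcp_pos: [0.6356, -0.0805, 0.132]
ee_rot: [[0.02, -1.0, 0.008], [-1.0, -0.02, -0.0], [0.0, -0.008, -1.0]]
wrist_force: [0.4, -0.3, 0.5]
gripper_width: 0.998
gripper_force: 0.0
```

Emit:
servo_tool:
  commands:
    - [[0,-20,30,0,0,0,-0.02],[0,-45,60,0,0,0,-0.04],[0,-70,90,0,0,0,-0.06],[0,-95,120,0,0,0,-0.08],[0,-110,130,0,0,0,-0.09]]

```text
time_s: 8.45
tcp_pos: [0.498, 0.0278, 0.1274]
ee_rot: [[0.11, -0.994, -0.002], [-0.994, -0.11, 0.0], [-0.0, 0.002, -1.0]]
wrist_force: [0.4, -0.2, -0.1]
gripper_width: 0.997
gripper_force: 0.0
```

```bash
cat > look.py <<'E'
from plan import *; from h import *
def look(save):
    p=now(); c=cap('top',save)
    for th in(150,165):
        for o in rects(c,th,(160,120,365,245),.06): print(th,*o)
    return p,c
E
python3 -c "
from look import *
p,c=look('t4')
plan(p,[(444.5,105.4,120,190),(444.5,105.4,37,190)])"
```

```text
now [498.   27.8 127.4] ang 186.31 tilt [-0.0021  0.     -1.    ] t 8.4 w 0.997 gf 0.0 F [ 0.4 -0.2 -0.1]
150 [242.8 208.1] [438.7 104.8  51.2  41.8   9.4] [ 438.1  103.8 1768.7]
150 [349.6 207. ] [ 439.2 -195.7   59.9   37.8   -1.3] [ 439.3 -195.2 2178.9]
150 [315.7 210.1] [ 444.6 -100.5   56.4   39.2   -1.1] [ 444.8 -100.2 2171.9]
150 [192.6 202.5] [424.1 232.8 194.8 141.9  21.5] [  443.8   239.3 17896.8]
150 [176.8 171.8] [550.6 291.5  58.4  36.3   6.4] [ 550.3  291.9 1933.7]
150 [306.5 160.3] [577.9 -78.9 102.6  21.3 -82.7] [ 578.7  -78.5 1162.7]
150 [323.7 140.1] [ 636.  -125.2   62.5   20.9    4.7] [ 637.1 -127.6  822.8]
150 [235.8 176.4] [570.2 130.7 200.3 107.9  12.9] [  546.5   122.  10682. ]
150 [282.3 138.1] [635.1 -12.2 203.7  82.4 -88.9] [ 641.3  -28.9 8846. ]
165 [242.4 208.5] [439.2 104.4  48.4  38.8  10.4] [ 438.3  103.7 1578.7]
165 [349.4 206.7] [ 438.9 -195.4   57.8   35.6   -1.3] [ 438.9 -195.1 2008.1]
165 [314.3 207.5] [444.6 -99.7  55.   36.3  -1.1] [ 444.7  -99.7 1953.3]
165 [191.8 201.3] [426.3 233.2 183.7 140.1  22.2] [  454.3   244.6 12745.5]
165 [235.5 181.7] [521.  123.   95.7  82.6 -68.4] [ 520.3  124.6 7073.6]
165 [177.  172.8] [549.6 290.2  54.3  32.1   5.1] [ 549.2  289.7 1367.5]
165 [303.4 161. ] [578.  -71.6  85.2  11.5  89.2] [577.5 -73.5 876.3]
165 [324.3 142.3] [ 635.9 -128.2   60.    12.7    3.2] [ 635.  -128.3  618. ]
165 [238.4 148.6] [625.8 116.4  90.5  30.1  -0.6] [ 627.7  115.4 1887.6]
165 [284.1 139.2] [634.8 -12.9 199.4  80.2 -88.8] [ 640.3  -29.7 7741.9]
(444.5, 105.4, 120, 190) shift [-83.1  44.6   7.4] az -0.0643 len 95 deg 3.7
(444.5, 105.4, 37, 190) shift [ 0.  0. 83.] az -0.0 len 83 deg 0
```

Emit:
servo_tool:
  commands:
    - [[0,-20,11,2,0,0,-0.015],[0,-40,22,4,0,0,-0.03],[0,-60,33,6,0,0,-0.045],[0,-78,42,7,0,0,-0.06],[0,-83,44.6,7.4,0,0,-0.064]]

```text
time_s: 9.0
tcp_pos: [0.4473, 0.1055, 0.1201]
ee_rot: [[0.174, -0.985, -0.0], [-0.985, -0.174, -0.0], [-0.0, 0.0, -1.0]]
wrist_force: [0.2, -0.8, 1.1]
gripper_width: 0.998
gripper_force: 0.0
```

Emit:
servo_tool:
  commands:
    - [[0,0,0,20,0,0,0],[0,0,0,45,0,0,0],[0,0,0,65,0,0,0],[0,0,0,78,0,0,0],[0,0,0,83,0,0,0]]

```text
time_s: 9.5
tcp_pos: [0.4476, 0.1039, 0.0358]
ee_rot: [[0.171, -0.985, -0.002], [-0.985, -0.171, -0.001], [0.001, 0.003, -1.0]]
wrist_force: [0.5, 0.2, -0.1]
gripper_width: 0.997
gripper_force: 0.0
```

Emit:
servo_tool:
  commands:
    - [[0,0,0,0,0,0,0],[1,0,0,0,0,0,0],[1,0,0,0,0,0,0],[1,0,0,0,0,0,0],[1,0,0,0,0,0,0]]

```text
time_s: 10.0
tcp_pos: [0.4472, 0.1044, 0.0375]
ee_rot: [[0.172, -0.985, -0.001], [-0.985, -0.172, -0.0], [0.0, 0.001, -1.0]]
wrist_force: [-0.7, 0.2, 1.4]
gripper_width: 0.724
gripper_force: 1.0
```

Emit:
servo_tool:
  commands:
    - [[1,0,0,0,0,0,0],[1,0,0,0,0,0,0],[1,0,0,0,0,0,0],[1,0,0,0,0,0,0],[1,0,0,0,0,0,0]]

```text
time_s: 10.5
tcp_pos: [0.4471, 0.1043, 0.0374]
ee_rot: [[0.172, -0.985, -0.001], [-0.985, -0.172, -0.001], [0.001, 0.002, -1.0]]
wrist_force: [-3.8, -0.7, 5.5]
gripper_width: 0.688
gripper_force: 30.0
```

```bash
python3 -c "
from plan import *
p=now()
plan(p,[(p[0],p[1],140,p[3]),(540,40,140,185.5),(632.8,-37.5,140,181.1),(632.8,-37.5,54,181.1)])"
```

```text
now [447.1 104.3  37.4] ang 189.91 tilt [-1.4e-03 -8.0e-04 -1.0e+00] t 10.5 w 0.688 gf 30.0 F [-3.8 -0.7  5.5]
(np.float64(447.1394928934901), np.float64(104.32347767236465), 140, np.float64(189.905401502849)) shift [   0.     0.  -102.6] az -0.0 len 103 deg 0.0
(540, 40, 140, 185.5) shift [ 79.3 -80.4   0. ] az 0.0769 len 113 deg -4.4
(632.8, -37.5, 140, 181.1) shift [ 86.  -84.9   0. ] az 0.0768 len 121 deg -4.4
(632.8, -37.5, 54, 181.1) shift [ 0.  0. 86.] az -0.0 len 86 deg 0.0
```

Emit:
servo_tool:
  commands:
    - [[1,0,0,-15,0,0,0],[1,0,0,-40,0,0,0],[1,0,0,-65,0,0,0],[1,0,0,-90,0,0,0],[1,0,0,-103,0,0,0]]

```text
time_s: 11.0
tcp_pos: [0.4492, 0.1054, 0.1421]
ee_rot: [[0.172, -0.985, 0.004], [-0.985, -0.172, 0.002], [-0.002, -0.005, -1.0]]
wrist_force: [-0.2, 1.1, -1.6]
gripper_width: 0.688
gripper_force: 30.0
```

Emit:
servo_tool:
  commands:
    - [[1,14,-14,0,0,0,0.015],[1,31,-31,0,0,0,0.03],[1,47,-47,0,0,0,0.045],[1,63,-64,0,0,0,0.06],[1,79,-80,0,0,0,0.077]]

```text
time_s: 11.5
tcp_pos: [0.5414, 0.0403, 0.1397]
ee_rot: [[0.095, -0.995, 0.001], [-0.995, -0.095, 0.0], [-0.0, -0.001, -1.0]]
wrist_force: [1.3, 1.3, -3.0]
gripper_width: 0.688
gripper_force: 30.0
```

Emit:
servo_tool:
  commands:
    - [[1,20,-20,0,0,0,0.02],[1,45,-44,0,0,0,0.04],[1,67,-65,0,0,0,0.06],[1,82,-79,0,0,0,0.074],[1,87.6,-85,0,0,0,0.077]]

```text
time_s: 12.0
tcp_pos: [0.6346, -0.0397, 0.139]
ee_rot: [[0.017, -1.0, 0.0], [-1.0, -0.017, -0.0], [0.0, -0.0, -1.0]]
wrist_force: [0.1, -0.1, -1.5]
gripper_width: 0.685
gripper_force: 30.0
```

Emit:
servo_tool:
  commands:
    - [[1,0,0,15,0,0,0],[1,0,0,35,0,0,0],[1,0,0,55,0,0,0],[1,0,0,70,0,0,0],[1,0,0,70,0,0,0]]

```text
time_s: 12.5
tcp_pos: [0.6311, -0.038, 0.0672]
ee_rot: [[0.019, -1.0, -0.006], [-1.0, -0.019, -0.0], [0.0, 0.006, -1.0]]
wrist_force: [-0.5, 0.6, -0.9]
gripper_width: 0.691
gripper_force: 30.0
```

```bash
python3 -c "
from plan import *
p=now()
plan(p,[(632.8,-39,48.5,181.1)])"
```

```text
now [631.1 -38.   67.2] ang 181.09 tilt [-5.8e-03 -3.0e-04 -1.0e+00] t 12.5 w 0.691 gf 30.0 F [-0.5  0.6 -0.9]
(632.8, -39, 48.5, 181.1) shift [ 1.  -1.7 18.7] az -0.0002 len 19 deg 0.0
```

Emit:
servo_tool:
  commands:
    - [[1,0,0,0,0,0,0],[1,0,0,3,0,0,0],[1,0,0,6,0,0,0],[1,0,0,6,0,0,0],[1,0,0,6,0,0,0]]

```text
time_s: 13.0
tcp_pos: [0.6335, -0.0384, 0.0645]
ee_rot: [[0.019, -1.0, 0.001], [-1.0, -0.019, 0.0], [-0.0, -0.001, -1.0]]
wrist_force: [-0.2, -0.5, -1.0]
gripper_width: 0.691
gripper_force: 30.0
```

```bash
python3 -c "
from plan import *
p=now()
plan(p,[(632.9,-39,48.5,181.1)])"
```

```text
now [633.5 -38.4  64.5] ang 181.09 tilt [ 6.e-04  1.e-04 -1.e+00] t 13.0 w 0.691 gf 30.0 F [-0.2 -0.5 -1. ]
(632.9, -39, 48.5, 181.1) shift [ 0.6  0.6 16. ] az -0.0001 len 16 deg 0.0
```

Lower at −38.6, then slide toward the first module, release.

Emit:
servo_tool:
  commands:
    - [[1,0,0.5,4,0,0,0],[1,0,0.5,8,0,0,0],[1,0,0.5,12,0,0,0],[1,0,0.5,15,0,0,0],[1,0,0.5,15.5,0,0,0]]

```text
time_s: 13.5
tcp_pos: [0.6324, -0.0385, 0.0479]
ee_rot: [[0.019, -1.0, -0.001], [-1.0, -0.019, -0.0], [0.0, 0.001, -1.0]]
wrist_force: [0.0, 0.3, -2.0]
gripper_width: 0.688
gripper_force: 30.0
```

Emit:
servo_tool:
  commands:
    - [[1,0.5,0,0,0,0,0],[1,1,0,0,0,0,0],[1,1.5,0,0,0,0,0],[1,2,0,0,0,0,0],[1,2,0,0,0,0,0]]

```text
time_s: 14.0
tcp_pos: [0.6329, -0.0405, 0.0488]
ee_rot: [[0.019, -1.0, 0.0], [-1.0, -0.019, 0.0], [-0.0, -0.0, -1.0]]
wrist_force: [0.0, 0.3, -1.1]
gripper_width: 0.69
gripper_force: 30.0
```

Emit:
servo_tool:
  commands:
    - [[1,0,0,1,0,0,0],[0.5,0,0,1,0,0,0],[0,0,0,1,0,0,0],[0,0,0,1,0,0,0],[0,0,0,1,0,0,0]]

```text
time_s: 14.5
tcp_pos: [0.6333, -0.0404, 0.0481]
ee_rot: [[0.019, -1.0, 0.001], [-1.0, -0.019, 0.0], [-0.0, -0.001, -1.0]]
wrist_force: [0.8, -0.2, -0.2]
gripper_width: 0.879
gripper_force: 0.0
```

Emit:
servo_tool:
  commands:
    - [[0,0,0,-8,0,0,0],[0,0,0,-25,0,0,0],[0,0,0,-50,0,0,0],[0,0,0,-75,0,0,0],[0,0,0,-80,0,0,0]]

```text
time_s: 15.0
tcp_pos: [0.6352, -0.0403, 0.1321]
ee_rot: [[0.02, -1.0, 0.008], [-1.0, -0.02, 0.0], [-0.0, -0.008, -1.0]]
wrist_force: [0.8, 0.1, 0.0]
gripper_width: 0.997
gripper_force: 0.0
```

Emit:
servo_tool:
  commands:
    - [[0,-30,20,0,0,0,0],[0,-60,40,0,0,0,0.02],[0,-90,60,0,0,0,0.04],[0,-120,80,0,0,0,0.06],[0,-130,90,0,0,0,0.08]]

```text
time_s: 15.5
tcp_pos: [0.5387, 0.0898, 0.1276]
ee_rot: [[-0.06, -0.998, -0.001], [-0.998, 0.06, 0.0], [-0.0, 0.001, -1.0]]
wrist_force: [-0.5, -0.1, -0.3]
gripper_width: 0.999
gripper_force: 0.0
```

```bash
python3 -c "
from look import *
p,c=look('t5')
plan(p,[(451.2,216.3,120,170),(451.2,216.3,37,170)])
d=cap('side','s5')
cv2.imwrite('pics/s5c.png',cv2.resize(d['pixels'][140:350,130:330,::-1],None,fx=2.8,fy=2.8,interpolation=2))"
```

```text
now [538.7  89.8 127.6] ang 176.58 tilt [-0.0006  0.0003 -1.    ] t 15.5 w 0.999 gf 0.0 F [-0.5 -0.1 -0.3]
150 [349.6 206.6] [ 439.2 -195.7   59.9   37.8   -1.3] [ 439.3 -195.3 2184.5]
150 [315.7 209.7] [ 444.6 -100.5   56.4   39.2   -1.1] [ 444.7 -100.2 2165.9]
150 [203.7 206.5] [451.1 215.7  61.2  40.2  -9.6] [ 453.3  213.8 1986.6]
150 [180.5 199.3] [455.4 292.7 244.7  94.2  11.1] [  452.7   294.  16942.1]
150 [296.  160.6] [576.6 -37.  185.4  21.8 -85.8] [ 577.4  -37.1 2145. ]
150 [206.6 165.7] [570.7 205.3 101.7  91.7 -63.8] [ 568.4  208.8 8045.8]
150 [323.8 140.3] [ 636.  -125.7   62.4   20.1    5.1] [ 637.  -127.7  821.2]
150 [283.2 138.2] [635.2 -30.6 167.1  83.  -88.7] [  636.4   -25.9 10345.3]
165 [349.7 206.3] [ 438.9 -195.4   57.8   35.6   -1.3] [ 438.9 -195.1 2007.3]
165 [315.  206.6] [444.6 -99.7  55.   36.3  -1.1] [ 444.7  -99.6 1959.3]
165 [203.9 206.5] [451.  215.7  58.8  36.9  -9.9] [ 453.2  214.4 1658.8]
165 [177.3 197. ] [458.1 296.1 235.7  84.8   5.2] [  464.1   298.3 11929.3]
165 [291.6 161.2] [576.5 -29.8 167.8  12.5 -88.9] [ 576.7  -31.4 1737.5]
165 [204.4 164.6] [570.8 207.9  95.8  82.9 -64.1] [ 569.4  210.1 7057.9]
165 [324. 142.] [ 635.9 -128.6   59.5   12.2   -1.2] [ 635.2 -128.2  615.4]
165 [284.6 138.3] [634.7 -30.3 164.7  81.  -88.8] [ 635.5  -25.9 9715.5]
(451.2, 216.3, 120, 170) shift [-121.1   94.9    7.6] az 0.1149 len 154 deg -6.6
(451.2, 216.3, 37, 170) shift [ 0.  0. 83.] az -0.0 len 83 deg 0
```

View pics/s5c.png

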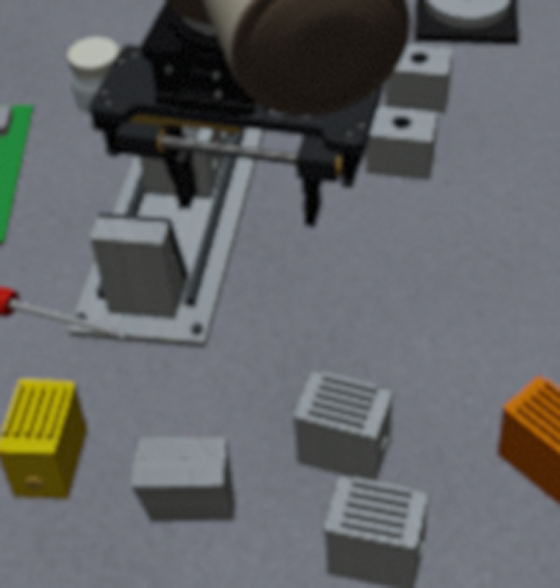

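Emit:
servo_tool:
  commands:
    - [[0,-30,23,2,0,0,0.03],[0,-60,46,4,0,0,0.06],[0,-90,70,6,0,0,0.09],[0,-115,90,7,0,0,0.11],[0,-121,95,7.6,0,0,0.115]]

```text
time_s: 16.1
tcp_pos: [0.4522, 0.2159, 0.1201]
ee_rot: [[-0.173, -0.985, 0.0], [-0.985, 0.173, 0.0], [-0.0, -0.0, -1.0]]
wrist_force: [0.1, 0.1, -0.3]
gripper_width: 0.995
gripper_force: 0.0
```

Emit:
servo_tool:
  commands:
    - [[0,0,0,20,0,0,0],[0,0,0,45,0,0,0],[0,0,0,65,0,0,0],[0,0,0,78,0,0,0],[0,0,0,83,0,0,0]]

```text
time_s: 16.6
tcp_pos: [0.453, 0.2131, 0.0355]
ee_rot: [[-0.176, -0.984, -0.002], [-0.984, 0.176, -0.002], [0.002, 0.002, -1.0]]
wrist_force: [-0.6, -0.2, -0.7]
gripper_width: 1.005
gripper_force: 0.0
```

Emit:
servo_tool:
  commands:
    - [[0,0,0,0,0,0,0],[1,0,0,0,0,0,0],[1,0,0,0,0,0,0],[1,0,0,0,0,0,0],[1,0,0,0,0,0,0]]

```text
time_s: 17.1
tcp_pos: [0.4529, 0.2146, 0.0376]
ee_rot: [[-0.175, -0.985, 0.0], [-0.985, 0.175, 0.0], [-0.001, -0.0, -1.0]]
wrist_force: [-1.7, 0.8, 1.1]
gripper_width: 0.722
gripper_force: 0.9
```

Emit:
servo_tool:
  commands:
    - [[1,0,0,0,0,0,0],[1,0,0,0,0,0,0],[1,0,0,0,0,0,0],[1,0,0,0,0,0,0],[1,0,0,0,0,0,0]]

```text
time_s: 17.6
tcp_pos: [0.4527, 0.2145, 0.0374]
ee_rot: [[-0.175, -0.985, -0.0], [-0.985, 0.175, -0.0], [0.0, 0.0, -1.0]]
wrist_force: [-2.7, -0.3, 5.6]
gripper_width: 0.683
gripper_force: 30.0
```

```bash
python3 -c "
from plan import *
p=now(); m=np.array([451.2,216.0,0]); d=(m-[*p[:2],0])@frame(p[3])[:,0]; print('off toolx',d)
y=3.1+d
plan(p,[(p[0],p[1],142,p[3]),(520,150,142,174),(580,75,142,178),(632,y,142,181.1),(632,y,64,181.1)])"
```

```text
now [452.7 214.5  37.4] ang 169.92 tilt [-3.e-04 -1.e-04 -1.e+00] t 17.6 w 0.683 gf 30.0 F [-2.7 -0.3  5.6]
off toolx -1.2596585012472177
(np.float64(452.7130846360556), np.float64(214.45175124727973), 142, np.float64(169.9243183443674)) shift [   0.     0.  -104.6] az -0.0 len 105 deg 0.0
(520, 150, 142, 174) shift [ 51.7 -77.5   0. ] az -0.0711 len 93 deg 4.1
(580, 75, 142, 178) shift [ 68.3 -67.5   0. ] az -0.0698 len 96 deg 4
(632, np.float64(1.8403414987527824), 142, 181.1) shift [ 71.3 -54.5   0. ] az -0.0541 len 90 deg 3.1
(632, np.float64(1.8403414987527824), 64, 181.1) shift [ 0.  0. 78.] az -0.0 len 78 deg 0.0
```

Emit:
servo_tool:
  commands:
    - [[1,0,0,-15,0,0,0],[1,0,0,-45,0,0,0],[1,0,0,-75,0,0,0],[1,0,0,-105,0,0,0],[1,0,0,-118,0,0,0]]

```text
time_s: 18.1
tcp_pos: [0.4542, 0.2153, 0.1576]
ee_rot: [[-0.175, -0.985, 0.004], [-0.985, 0.175, 0.003], [-0.004, -0.004, -1.0]]
wrist_force: [0.1, -0.1, -0.8]
gripper_width: 0.687
gripper_force: 30.0
```

Emit:
servo_tool:
  commands:
    - [[1,10,-14,0,0,0,-0.014],[1,20,-30,0,0,0,-0.028],[1,30,-46,0,0,0,-0.042],[1,41,-62,0,0,0,-0.057],[1,52,-77.5,0,0,0,-0.071]]

```text
time_s: 18.6
tcp_pos: [0.5206, 0.149, 0.1543]
ee_rot: [[-0.104, -0.995, -0.001], [-0.995, 0.104, -0.0], [0.0, 0.0, -1.0]]
wrist_force: [-0.6, 0.1, -0.8]
gripper_width: 0.687
gripper_force: 30.0
```

Emit:
servo_tool:
  commands:
    - [[1,14,-13.5,0,0,0,-0.014],[1,27,-27,0,0,0,-0.028],[1,41,-40.5,0,0,0,-0.042],[1,55,-54,0,0,0,-0.056],[1,68,-67.5,0,0,0,-0.07]]

```text
time_s: 19.1
tcp_pos: [0.5804, 0.0741, 0.1542]
ee_rot: [[-0.035, -0.999, -0.001], [-0.999, 0.035, -0.0], [0.0, 0.001, -1.0]]
wrist_force: [0.3, 0.2, -2.0]
gripper_width: 0.689
gripper_force: 30.0
```

Emit:
servo_tool:
  commands:
    - [[1,18,-14,0,0,0,-0.014],[1,38,-29,0,0,0,-0.028],[1,56,-43,0,0,0,-0.042],[1,68,-52,0,0,0,-0.054],[1,71.3,-54.5,0,0,0,-0.054]]

```text
time_s: 19.6
tcp_pos: [0.6325, 0.0004, 0.1538]
ee_rot: [[0.017, -1.0, -0.001], [-1.0, -0.017, -0.0], [0.0, 0.001, -1.0]]
wrist_force: [-0.4, -0.8, -1.9]
gripper_width: 0.69
gripper_force: 30.0
```

Emit:
servo_tool:
  commands:
    - [[1,0,0,20,0,0,0],[1,0,0,45,0,0,0],[1,0,0,70,0,0,0],[1,0,0,85,0,0,0],[1,0,0,90,0,0,0]]

```text
time_s: 20.1
tcp_pos: [0.6303, 0.002, 0.0625]
ee_rot: [[0.019, -1.0, -0.005], [-1.0, -0.019, -0.001], [0.001, 0.005, -1.0]]
wrist_force: [0.3, 0.5, -1.0]
gripper_width: 0.688
gripper_force: 30.0
```

Emit:
servo_tool:
  commands:
    - [[1,0,0,0,0,0,0],[1,0,0,0,0,0,0],[1,0,0,0,0,0,0],[1,0,0,0,0,0,0],[1,0,0,0,0,0,0]]

```text
time_s: 20.6
tcp_pos: [0.6324, 0.0019, 0.0658]
ee_rot: [[0.019, -1.0, 0.001], [-1.0, -0.019, 0.0], [-0.0, -0.001, -1.0]]
wrist_force: [-0.2, -0.2, -1.8]
gripper_width: 0.689
gripper_force: 30.0
```

```bash
python3 -c "
from plan import *
p=now()
plan(p,[(632.3,1.8,48.5,181.1)])"
```

```text
now [632.4   1.9  65.8] ang 181.09 tilt [ 1.3e-03  3.0e-04 -1.0e+00] t 20.6 w 0.689 gf 30.0 F [-0.2 -0.2 -1.8]
(632.3, 1.8, 48.5, 181.1) shift [ 0.1  0.1 17.3] az -0.0002 len 17 deg 0.0
```

Emit:
servo_tool:
  commands:
    - [[1,0,0,4,0,0,0],[1,0,0,9,0,0,0],[1,0,0,13,0,0,0],[1,0,0,16,0,0,0],[1,0,0,17,0,0,0]]

```text
time_s: 21.1
tcp_pos: [0.6317, 0.0017, 0.0474]
ee_rot: [[0.019, -1.0, -0.001], [-1.0, -0.019, -0.0], [0.0, 0.001, -1.0]]
wrist_force: [-1.3, 1.5, 3.2]
gripper_width: 0.689
gripper_force: 30.0
```

Emit:
servo_tool:
  commands:
    - [[1,0.5,0,0,0,0,0],[1,1,0,0,0,0,0],[1,1.5,0,0,0,0,0],[1,2,0,0,0,0,0],[1,2,0,0,0,0,0]]

```text
time_s: 21.6
tcp_pos: [0.632, -0.0, 0.0478]
ee_rot: [[0.019, -1.0, -0.0], [-1.0, -0.019, 0.0], [-0.0, 0.0, -1.0]]
wrist_force: [-0.1, 1.7, -2.1]
gripper_width: 0.689
gripper_force: 30.0
```

Emit:
servo_tool:
  commands:
    - [[1,0,0,1,0,0,0],[0.5,0,0,1,0,0,0],[0,0,0,1,0,0,0],[0,0,0,1,0,0,0],[0,0,0,1,0,0,0]]

```text
time_s: 22.1
tcp_pos: [0.6326, -0.0004, 0.0472]
ee_rot: [[0.019, -1.0, 0.001], [-1.0, -0.019, -0.0], [0.0, -0.001, -1.0]]
wrist_force: [-0.6, -0.2, 0.3]
gripper_width: 0.874
gripper_force: 0.0
```

Emit:
servo_tool:
  commands:
    - [[0,0,0,-8,0,0,0],[0,0,0,-25,0,0,0],[0,0,0,-50,0,0,0],[0,0,0,-75,0,0,0],[0,0,0,-85,0,0,0]]

```text
time_s: 22.6
tcp_pos: [0.6339, -0.0002, 0.1356]
ee_rot: [[0.019, -1.0, 0.006], [-1.0, -0.019, 0.001], [-0.0, -0.006, -1.0]]
wrist_force: [-0.4, 1.1, 0.3]
gripper_width: 1.001
gripper_force: 0.0
```

Emit:
servo_tool:
  commands:
    - [[0,-25,25,0,0,0,0],[0,-55,55,0,0,0,0.02],[0,-85,85,0,0,0,0.04],[0,-115,115,0,0,0,0.06],[0,-135,130,0,0,0,0.07]]

```text
time_s: 23.1
tcp_pos: [0.4971, 0.1332, 0.1319]
ee_rot: [[-0.051, -0.999, -0.001], [-0.999, 0.051, -0.0], [0.0, 0.001, -1.0]]
wrist_force: [-0.1, 1.1, 0.3]
gripper_width: 0.998
gripper_force: 0.0
```

```bash
python3 -c "
from look import *
p,c=look('t6')
plan(p,[(417,296.7,120,175.5),(417,296.7,37,175.5)])"
```

```text
now [497.1 133.2 131.9] ang 177.1 tilt [-0.0012 -0.0001 -1.    ] t 23.1 w 0.998 gf 0.0 F [-0.1  1.1  0.3]
150 [349.  207.6] [ 439.2 -195.7   59.9   37.8   -1.3] [ 439.3 -195.3 2186.5]
150 [315.7 210.5] [ 444.6 -100.5   56.4   39.2   -1.1] [ 444.8 -100.3 2178. ]
150 [167.7 216.3] [416.1 320.4 141.6  41.6   0.1] [ 404.9  326.9 3451.6]
150 [187.4 188. ] [515.5 276.  138.9 101.2  39. ] [ 508.7  268.9 9558.2]
150 [283.  161.4] [576.4 -15.9 227.3  21.9 -86.6] [ 576.8  -15.1 2664.8]
150 [237.3 135.3] [651.8 114.   47.3  37.6  -7.5] [ 651.3  115.5 1411. ]
150 [290.  136.9] [635.2 -23.1 225.4  82.7 -88.8] [  638.9   -23.6 12551.8]
165 [164.4 235. ] [374.7 329.8  58.2  22.5   0.1] [369.  333.5 774.3]
165 [348.1 208.6] [ 438.9 -195.4   57.8   35.6   -1.3] [ 438.9 -195.1 2007.8]
165 [316.6 210.2] [444.6 -99.7  55.   36.3  -1.1] [ 444.7  -99.7 1977.6]
165 [165.7 206.1] [456.8 332.   55.9  26.1  32.2] [458.1 328.8 822.3]
165 [186.3 187.7] [502.8 264.4  98.2  84.4 -57.1] [ 501.4  266.1 7157.7]
165 [176.8 169.3] [560.7 292.3  32.1  31.5   7.8] [562.3 293.9 772.9]
165 [281.7 162. ] [576.1  -9.4 210.   12.5 -88.9] [ 576.2  -10.3 2177.3]
165 [324.3 142.5] [ 635.9 -128.9   59.5   12.9   -0.7] [ 635.1 -128.3  618.8]
165 [237.3 137.5] [650.3 114.4  41.4  26.5  -0.6] [649.  112.2 881.4]
165 [285.9 136.6] [634.6 -12.9 200.8  80.5 -88.8] [  638.4   -16.8 11007.3]
(417, 296.7, 120, 175.5) shift [-159.2   88.3   11.9] az 0.0279 len 182 deg -1.6
(417, 296.7, 37, 175.5) shift [ 0.  0. 83.] az -0.0 len 83 deg 0.0
```

```bash
python3 -c "
from h import *
c=cap('top');d=cap('side')
a=cv2.resize(c['pixels'][110:260,130:345,::-1],None,fx=1.86,fy=1.86*1.333,interpolation=2)
a=cv2.resize(c['pixels'][110:260,130:263,::-1],(400,450),interpolation=2)
b=cv2.resize(d['pixels'][200:350,180:313,::-1],(400,450),interpolation=2)
cv2.imwrite('pics/c7.png',np.hstack([a,b]))"
```

```text
(no output)
```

View pics/c7.png

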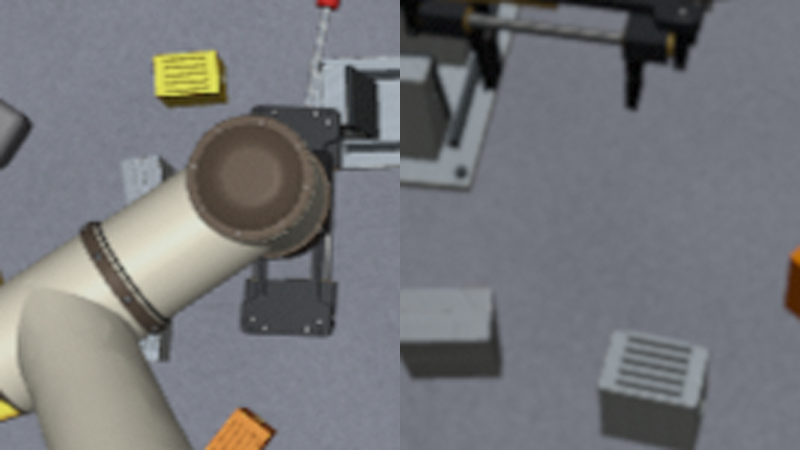

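Emit:
servo_tool:
  commands:
    - [[0,-35,20,3,0,0,0.006],[0,-75,42,6,0,0,0.012],[0,-115,64,9,0,0,0.02],[0,-148,82,11,0,0,0.026],[0,-160,87,12,0,0,0.028]]

```text
time_s: 23.75
tcp_pos: [0.4207, 0.2986, 0.1198]
ee_rot: [[-0.077, -0.997, 0.0], [-0.997, 0.077, 0.0], [-0.0, -0.0, -1.0]]
wrist_force: [0.9, -0.3, 0.4]
gripper_width: 1.001
gripper_force: 0.0
```

Emit:
servo_tool:
  commands:
    - [[0,0,0,20,0,0,0],[0,0,0,45,0,0,0],[0,0,0,65,0,0,0],[0,0,0,78,0,0,0],[0,0,0,83,0,0,0]]

```text
time_s: 24.25
tcp_pos: [0.4213, 0.295, 0.0354]
ee_rot: [[-0.081, -0.997, -0.002], [-0.997, 0.081, -0.003], [0.003, 0.002, -1.0]]
wrist_force: [0.4, 0.7, 0.2]
gripper_width: 0.999
gripper_force: 0.0
```

Emit:
servo_tool:
  commands:
    - [[0,0,0,0,0,0,0],[1,0,0,0,0,0,0],[1,0,0,0,0,0,0],[1,0,0,0,0,0,0],[1,0,0,0,0,0,0]]

```text
time_s: 24.75
tcp_pos: [0.4206, 0.2965, 0.0375]
ee_rot: [[-0.079, -0.997, -0.0], [-0.997, 0.079, 0.0], [-0.0, 0.0, -1.0]]
wrist_force: [-2.5, -0.3, 1.4]
gripper_width: 0.721
gripper_force: 0.9
```

Emit:
servo_tool:
  commands:
    - [[1,0,0,0,0,0,0],[1,0,0,0,0,0,0],[1,0,0,0,0,0,0],[1,0,0,0,0,0,0],[1,0,0,0,0,0,0]]

```text
time_s: 25.25
tcp_pos: [0.4206, 0.2965, 0.0375]
ee_rot: [[-0.079, -0.997, -0.0], [-0.997, 0.079, -0.0], [0.0, 0.0, -1.0]]
wrist_force: [-3.1, 0.7, 5.5]
gripper_width: 0.691
gripper_force: 30.0
```

```bash
python3 -c "
from plan import *
p=now(); m=np.array([417.2,296.7,0]); d=(m-[*p[:2],0])@frame(p[3])[:,0]; print('off toolx',d)
y=43.3+d
plan(p,[(p[0],p[1],155,p[3]),(470,230,155,177),(530,160,155,178.5),(585,95,155,180),(631.5,y,155,181.1),(631.5,y,65,181.1)])"
```

```text
now [420.6 296.5  37.5] ang 175.48 tilt [-3.e-04 -2.e-04 -1.e+00] t 25.2 w 0.691 gf 30.0 F [-3.1  0.7  5.5]
off toolx 0.09964854036238967
(np.float64(420.6282133637459), np.float64(296.52908040936376), 155, np.float64(175.48218654041796)) shift [   0.     0.  -117.5] az -0.0 len 118 deg 0.0
(470, 230, 155, 177) shift [ 62.4 -54.5   0. ] az -0.0265 len 83 deg 1.5
(530, 160, 155, 178.5) shift [ 66.8 -63.6   0. ] az -0.0262 len 92 deg 1.5
(585, 95, 155, 180) shift [ 63.5 -56.7   0. ] az -0.0262 len 85 deg 1.5
(631.5, np.float64(43.399648540362385), 155, 181.1) shift [ 51.6 -46.5   0. ] az -0.0192 len 69 deg 1.1
(631.5, np.float64(43.399648540362385), 65, 181.1) shift [ 0.  0. 90.] az -0.0 len 90 deg 0.0
```

Emit:
servo_tool:
  commands:
    - [[1,0,0,-15,0,0,0],[1,0,0,-45,0,0,0],[1,0,0,-75,0,0,0],[1,0,0,-105,0,0,0],[1,0,0,-118,0,0,0]]

```text
time_s: 25.75
tcp_pos: [0.4221, 0.2976, 0.1577]
ee_rot: [[-0.078, -0.997, 0.004], [-0.997, 0.078, 0.004], [-0.004, -0.004, -1.0]]
wrist_force: [-0.3, 0.3, -1.9]
gripper_width: 0.684
gripper_force: 30.0
```

Emit:
servo_tool:
  commands:
    - [[1,11,-9,0,0,0,-0.005],[1,23,-20,0,0,0,-0.01],[1,36,-32,0,0,0,-0.016],[1,49,-43,0,0,0,-0.021],[1,62.4,-54.5,0,0,0,-0.0265]]

```text
time_s: 26.25
tcp_pos: [0.4706, 0.2294, 0.1545]
ee_rot: [[-0.052, -0.999, -0.0], [-0.999, 0.052, -0.0], [0.0, 0.0, -1.0]]
wrist_force: [0.4, 0.1, -1.3]
gripper_width: 0.687
gripper_force: 30.0
```

Emit:
servo_tool:
  commands:
    - [[1,13,-13,0,0,0,-0.005],[1,26,-26,0,0,0,-0.01],[1,40,-38,0,0,0,-0.016],[1,53,-51,0,0,0,-0.021],[1,66.8,-63.6,0,0,0,-0.026]]

```text
time_s: 26.75
tcp_pos: [0.5308, 0.1593, 0.1544]
ee_rot: [[-0.026, -1.0, -0.0], [-1.0, 0.026, -0.0], [0.0, 0.0, -1.0]]
wrist_force: [0.4, 0.5, -1.1]
gripper_width: 0.683
gripper_force: 30.0
```

Emit:
servo_tool:
  commands:
    - [[1,13,-12,0,0,0,-0.005],[1,26,-23,0,0,0,-0.01],[1,39,-35,0,0,0,-0.016],[1,51,-46,0,0,0,-0.021],[1,63.5,-56.7,0,0,0,-0.026]]

```text
time_s: 27.25
tcp_pos: [0.5857, 0.0944, 0.1543]
ee_rot: [[-0.0, -1.0, -0.0], [-1.0, 0.0, -0.0], [0.0, 0.0, -1.0]]
wrist_force: [-0.8, -0.3, -1.5]
gripper_width: 0.688
gripper_force: 30.0
```

Emit:
servo_tool:
  commands:
    - [[1,13,-12,0,0,0,-0.005],[1,27,-24,0,0,0,-0.01],[1,40,-36,0,0,0,-0.016],[1,49,-44,0,0,0,-0.019],[1,51.6,-46.5,0,0,0,-0.019]]

```text
time_s: 27.75
tcp_pos: [0.6322, 0.0425, 0.1542]
ee_rot: [[0.017, -1.0, -0.001], [-1.0, -0.017, -0.0], [0.0, 0.001, -1.0]]
wrist_force: [0.0, 0.3, -1.6]
gripper_width: 0.687
gripper_force: 30.0
```

Emit:
servo_tool:
  commands:
    - [[1,0,0,20,0,0,0],[1,0,0,45,0,0,0],[1,0,0,70,0,0,0],[1,0,0,85,0,0,0],[1,0,0,90,0,0,0]]

```text
time_s: 28.25
tcp_pos: [0.6301, 0.0435, 0.0627]
ee_rot: [[0.019, -1.0, -0.004], [-1.0, -0.019, -0.001], [0.001, 0.004, -1.0]]
wrist_force: [-0.4, 0.2, -0.4]
gripper_width: 0.688
gripper_force: 30.0
```

Emit:
servo_tool:
  commands:
    - [[1,0,0,0,0,0,0],[1,0,0,0,0,0,0],[1,0,0,0,0,0,0],[1,0,0,0,0,0,0],[1,0,0,0,0,0,0]]

```text
time_s: 28.75
tcp_pos: [0.6321, 0.0435, 0.0658]
ee_rot: [[0.019, -1.0, 0.001], [-1.0, -0.019, 0.0], [-0.0, -0.001, -1.0]]
wrist_force: [-0.3, 0.2, -1.5]
gripper_width: 0.69
gripper_force: 30.0
```

```bash
python3 -c "
from plan import *
p=now()
plan(p,[(631.4,43.3,48.5,181.1)])"
```

```text
now [632.1  43.5  65.8] ang 181.06 tilt [ 1.2e-03  4.0e-04 -1.0e+00] t 28.8 w 0.69 gf 30.0 F [-0.3  0.2 -1.5]
(631.4, 43.3, 48.5, 181.1) shift [ 0.2  0.7 17.3] az -0.0007 len 17 deg 0.0
```

Emit:
servo_tool:
  commands:
    - [[1,0,0.5,4,0,0,0],[1,0,0.5,9,0,0,0],[1,0,0.5,13,0,0,0],[1,0,0.5,16,0,0,0],[1,0,0.5,17,0,0,0]]

```text
time_s: 29.25
tcp_pos: [0.6309, 0.0433, 0.0475]
ee_rot: [[0.019, -1.0, -0.001], [-1.0, -0.019, -0.001], [0.0, 0.001, -1.0]]
wrist_force: [-2.0, 0.4, 3.1]
gripper_width: 0.691
gripper_force: 30.0
```

Emit:
servo_tool:
  commands:
    - [[1,1,0,0,0,0,0],[1,2,0,0,0,0,0],[1,3,0,0,0,0,0],[1,4,0,0,0,0,0],[1,4,0,0,0,0,0]]

```text
time_s: 29.75
tcp_pos: [0.6312, 0.0398, 0.048]
ee_rot: [[0.018, -1.0, -0.0], [-1.0, -0.018, 0.001], [-0.001, 0.0, -1.0]]
wrist_force: [-0.9, 3.5, -1.7]
gripper_width: 0.685
gripper_force: 30.0
```

Emit:
servo_tool:
  commands:
    - [[1,0,0,1,0,0,0],[0.5,0,0,1,0,0,0],[0,0,0,1,0,0,0],[0,0,0,1,0,0,0],[0,0,0,1,0,0,0]]

```text
time_s: 30.25
tcp_pos: [0.6317, 0.0388, 0.0473]
ee_rot: [[0.018, -1.0, 0.001], [-1.0, -0.018, -0.0], [0.0, -0.001, -1.0]]
wrist_force: [-0.2, -0.2, -0.2]
gripper_width: 0.876
gripper_force: 0.0
```

Emit:
servo_tool:
  commands:
    - [[0,0,0,-8,0,0,0],[0,0,0,-25,0,0,0],[0,0,0,-50,0,0,0],[0,0,0,-80,0,0,0],[0,0,0,-107,0,0,0]]

```text
time_s: 30.75
tcp_pos: [0.6317, 0.0391, 0.1561]
ee_rot: [[0.018, -1.0, 0.001], [-1.0, -0.018, -0.0], [0.0, -0.001, -1.0]]
wrist_force: [0.5, 0.4, 0.6]
gripper_width: 1.0
gripper_force: 0.0
```

Emit:
servo_tool:
  commands:
    - [[0,20,35,0,0,0,0],[0,40,75,0,0,0,0],[0,60,115,0,0,0,0],[0,75,150,0,0,0,0],[0,80,165,0,0,0,0]]

```text
time_s: 31.25
tcp_pos: [0.4646, -0.0452, 0.1547]
ee_rot: [[0.017, -1.0, -0.001], [-1.0, -0.017, 0.0], [-0.0, 0.001, -1.0]]
wrist_force: [0.3, -0.1, 0.5]
gripper_width: 1.001
gripper_force: 0.0
```

```bash
python3 -c "
from plan import *; from h import *
p=now()
c=cap('top','t8')
for th in(150,160): print([o[1:] for o in rects(c,th,(165,155,192,190),.08)])
a=cv2.resize(c['pixels'][110:185,160:335,::-1],None,fx=4.4,fy=4.4,interpolation=2)
cv2.imwrite('pics/c8.png',a)"
```

```text
now [464.6 -45.2 154.7] ang 180.97 tilt [-0.0007  0.0001 -1.    ] t 31.2 w 1.001 gf 0.0 F [ 0.3 -0.1  0.5]
[(array([547.8, 287.3,  57.6,  35.8,   6.4]), array([ 547.6,  287.6, 1868.5]))]
[(array([547.1, 286.7,  55.9,  32.7,   7.2]), array([ 547.2,  287. , 1647.2]))]
```

View pics/c8.png

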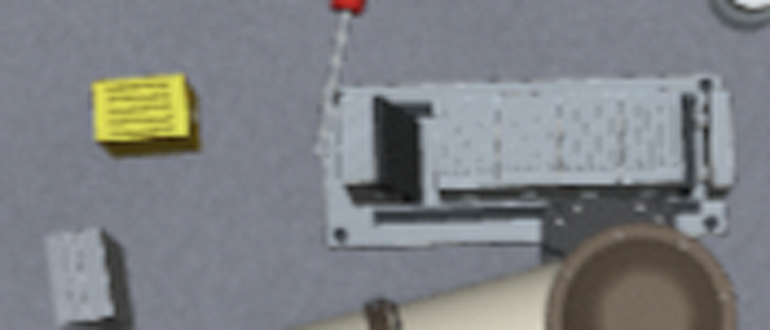

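```bash
python3 -c "
from plan import *; from h import *
p=now()
d=cap('side','s8'); print(pl(d,[(198,325.4)],0))
g=cv2.cvtColor(up(d,4),cv2.COLOR_RGB2GRAY).astype(int)
print([g[4*v,4*198] for v in range(300,332,2)])
plan(p,[(455,100,155,183),(500,215,155,185),(547.9,284.3,150,186.9),(547.9,284.3,56,186.9)])"
```

```text
now [463.4 -45.4 154.7] ang 180.95 tilt [-0.0016  0.0002 -1.    ] t 31.3 w 1.001 gf 0.0 F [-2.  -0.3 -1.3]
[[0.5459 0.2837 0.    ]]
[np.int64(143), np.int64(143), np.int64(143), np.int64(145), np.int64(140), np.int64(140), np.int64(140), np.int64(81), np.int64(53), np.int64(57), np.int64(56), np.int64(53), np.int64(52), np.int64(87), np.int64(120), np.int64(120)]
(455, 100, 155, 183) shift [-145.5    6.    -0.3] az -0.0358 len 146 deg 2.1
(500, 215, 155, 185) shift [-112.5  -51.     0. ] az -0.0349 len 123 deg 2
(547.9, 284.3, 150, 186.9) shift [-64.9 -53.8   5. ] az -0.0332 len 84 deg 1.9
(547.9, 284.3, 56, 186.9) shift [ 0.  0. 94.] az -0.0 len 94 deg 0.0
```

Emit:
servo_tool:
  commands:
    - [[0,-29,1,0,0,0,-0.007],[0,-58,2,0,0,0,-0.014],[0,-87,4,0,0,0,-0.021],[0,-116,5,0,0,0,-0.028],[0,-145.5,6,0,0,0,-0.036]]

```text
time_s: 31.85
tcp_pos: [0.4603, 0.1036, 0.1547]
ee_rot: [[0.055, -0.998, 0.002], [-0.998, -0.055, 0.0], [-0.0, -0.002, -1.0]]
wrist_force: [1.0, -0.0, -0.3]
gripper_width: 0.996
gripper_force: 0.0
```

Emit:
servo_tool:
  commands:
    - [[0,-22,-10,0,0,0,-0.007],[0,-45,-20,0,0,0,-0.014],[0,-67,-30,0,0,0,-0.021],[0,-90,-41,0,0,0,-0.028],[0,-112.5,-51,0,0,0,-0.035]]

```text
time_s: 32.35
tcp_pos: [0.5054, 0.2188, 0.1545]
ee_rot: [[0.09, -0.996, 0.001], [-0.996, -0.09, 0.001], [-0.0, -0.002, -1.0]]
wrist_force: [1.0, -0.4, -0.1]
gripper_width: 1.003
gripper_force: 0.0
```

Emit:
servo_tool:
  commands:
    - [[0,-20,-16,1,0,0,-0.007],[0,-38,-31,2,0,0,-0.014],[0,-54,-45,4,0,0,-0.021],[0,-65,-54,5,0,0,-0.033],[0,-65,-54,5,0,0,-0.033]]

```text
time_s: 32.85
tcp_pos: [0.5536, 0.2884, 0.1486]
ee_rot: [[0.124, -0.992, 0.001], [-0.992, -0.124, 0.0], [-0.0, -0.001, -1.0]]
wrist_force: [-0.1, -0.2, 0.0]
gripper_width: 1.001
gripper_force: 0.0
```

Emit:
servo_tool:
  commands:
    - [[0,0,0,20,0,0,0],[0,0,0,45,0,0,0],[0,0,0,70,0,0,0],[0,0,0,88,0,0,0],[0,0,0,94,0,0,0]]

```text
time_s: 33.35
tcp_pos: [0.551, 0.2854, 0.053]
ee_rot: [[0.122, -0.993, -0.003], [-0.993, -0.122, -0.002], [0.002, 0.003, -1.0]]
wrist_force: [-1.0, -1.0, 0.3]
gripper_width: 1.001
gripper_force: 0.0
```

Emit:
servo_tool:
  commands:
    - [[0,0,0,0,0,0,0],[0,0,0,0,0,0,0],[1,0,0,0,0,0,0],[1,0,0,0,0,0,0],[1,0,0,0,0,0,0]]

```text
time_s: 33.85
tcp_pos: [0.5521, 0.2866, 0.0558]
ee_rot: [[0.122, -0.993, 0.001], [-0.993, -0.122, 0.001], [-0.001, -0.001, -1.0]]
wrist_force: [-4.1, -0.4, 2.6]
gripper_width: 0.808
gripper_force: 1.5
```

Emit:
servo_tool:
  commands:
    - [[1,0,0,0,0,0,0],[1,0,0,0,0,0,0],[1,0,0,0,0,0,0],[1,0,0,0,0,0,0],[1,0,0,0,0,0,0]]

```text
time_s: 34.35
tcp_pos: [0.5515, 0.2862, 0.0552]
ee_rot: [[0.122, -0.993, -0.001], [-0.993, -0.122, -0.001], [0.001, 0.001, -1.0]]
wrist_force: [-4.5, 0.1, 4.9]
gripper_width: 0.66
gripper_force: 30.0
```

```bash
python3 -c "
from plan import *
p=now(); o=np.array([548.1,282.3,0]); d=(o-[*p[:2],0])@frame(p[3])[:,0]; print('origin along toolx',d)
# bed y for wedge origin target 72.5
b=73.; y=1.1+b*.9998+d; x=632-.0192*b
plan(p,[(p[0],p[1],190,p[3]),(590,180,190,184),(x,y,190,181.1),(x,y,150,181.1)])"
```

```text
now [551.5 286.2  55.2] ang 187.02 tilt [-8.e-04 -6.e-04 -1.e+00] t 34.4 w 0.66 gf 30.0 F [-4.5  0.1  4.9]
origin along toolx 3.4164229726095243
(np.float64(551.5288666178361), np.float64(286.16435723664176), 190, np.float64(187.01857521446433)) shift [   0.     0.  -134.8] az -0.0 len 135 deg 0.0
(590, 180, 190, 184) shift [110.1 -25.2   0. ] az 0.0527 len 113 deg -3.0
(630.5984, np.float64(77.50182297260952), 190, 181.1) shift [105.1 -33.3   0. ] az 0.0506 len 110 deg -2.9
(630.5984, np.float64(77.50182297260952), 150, 181.1) shift [ 0.  0. 40.] az -0.0 len 40 deg 0.0
```

Emit:
servo_tool:
  commands:
    - [[1,0,0,-15,0,0,0],[1,0,0,-45,0,0,0],[1,0,0,-80,0,0,0],[1,0,0,-115,0,0,0],[1,0,0,-135,0,0,0]]

```text
time_s: 34.85
tcp_pos: [0.5538, 0.2873, 0.1927]
ee_rot: [[0.122, -0.992, 0.005], [-0.992, -0.122, 0.003], [-0.003, -0.006, -1.0]]
wrist_force: [0.4, -0.3, -2.2]
gripper_width: 0.663
gripper_force: 30.0
```

Emit:
servo_tool:
  commands:
    - [[1,18,-4,0,0,0,0.01],[1,40,-9,0,0,0,0.02],[1,63,-14,0,0,0,0.03],[1,86,-19,0,0,0,0.04],[1,109,-25,0,0,0,0.053]]

```text
time_s: 35.35
tcp_pos: [0.5901, 0.1794, 0.1879]
ee_rot: [[0.068, -0.998, -0.002], [-0.998, -0.068, -0.001], [0.001, 0.002, -1.0]]
wrist_force: [0.1, 1.2, -2.9]
gripper_width: 0.662
gripper_force: 30.0
```

Emit:
servo_tool:
  commands:
    - [[1,25,-8,0,0,0,0.01],[1,50,-16,0,0,0,0.02],[1,75,-24,0,0,0,0.035],[1,96,-31,0,0,0,0.05],[1,104,-33,0,0,0,0.051]]

```text
time_s: 35.85
tcp_pos: [0.6305, 0.077, 0.1877]
ee_rot: [[0.015, -1.0, -0.002], [-1.0, -0.015, -0.001], [0.001, 0.002, -1.0]]
wrist_force: [-1.2, -0.8, -1.8]
gripper_width: 0.667
gripper_force: 30.0
```

Emit:
servo_tool:
  commands:
    - [[1,0,0,8,0,0,0],[1,0,0,20,0,0,0],[1,0,0,32,0,0,0],[1,0,0,38,0,0,0],[1,0,0,38,0,0,0]]

```text
time_s: 36.35
tcp_pos: [0.6291, 0.0803, 0.1501]
ee_rot: [[0.019, -1.0, -0.003], [-1.0, -0.019, -0.001], [0.001, 0.003, -1.0]]
wrist_force: [0.5, -0.9, -2.1]
gripper_width: 0.663
gripper_force: 30.0
```

```bash
python3 -c "
from plan import *; from h import *
p=now()
plan(p,[(630.6,79.5,135,181.1)])
c=cap('top','t9'); d=cap('side','s9')
i=cv2.resize(d['pixels'][120:270,140:290,::-1],(600,600),interpolation=2); cv2.imwrite('pics/c9.png',i)"
```

```text
now [629.1  80.3 150.1] ang 181.11 tilt [-0.0033 -0.001  -1.    ] t 36.4 w 0.663 gf 30.0 F [ 0.5 -0.9 -2.1]
(630.6, 79.5, 135, 181.1) shift [ 0.8 -1.4 15.1] az 0.0002 len 15 deg -0.0
```

View pics/c9.png

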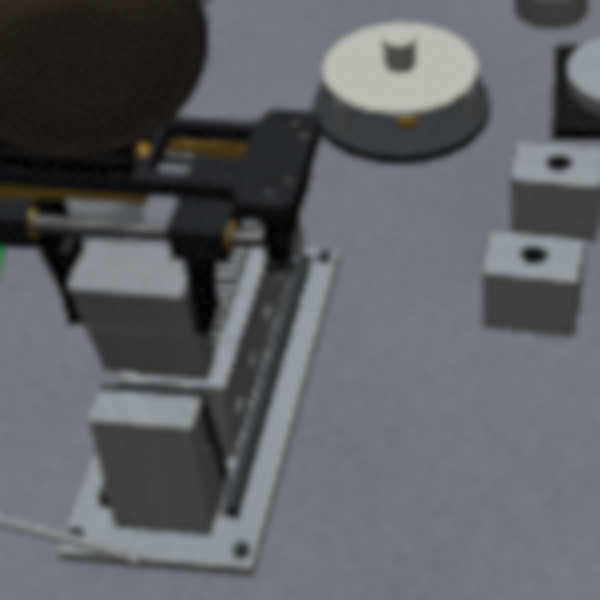

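Emit:
servo_tool:
  commands:
    - [[1,0.6,0,3,0,0,0],[1,0.6,0,7,0,0,0],[1,0.6,0,11,0,0,0],[1,0.6,0,15,0,0,0],[1,0.6,0,15,0,0,0]]

```text
time_s: 36.95
tcp_pos: [0.6297, 0.079, 0.1361]
ee_rot: [[0.018, -1.0, -0.002], [-1.0, -0.018, -0.0], [0.0, 0.002, -1.0]]
wrist_force: [0.2, 0.4, -2.2]
gripper_width: 0.663
gripper_force: 30.0
```

Emit:
servo_tool:
  commands:
    - [[1,0,0,3,0,0,0],[1,0,0,7,0,0,0],[1,0,0,10,0,0,0],[1,0,0,12,0,0,0],[1,0,0,12,0,0,0]]

```text
time_s: 37.45
tcp_pos: [0.63, 0.0791, 0.1246]
ee_rot: [[0.018, -1.0, -0.001], [-1.0, -0.018, -0.0], [0.0, 0.001, -1.0]]
wrist_force: [-0.3, 0.8, -2.3]
gripper_width: 0.666
gripper_force: 30.0
```

```bash
python3 -c "
from plan import *; p=now()"
```

```text
now [630.   79.1 124.6] ang 181.06 tilt [-8.e-04 -2.e-04 -1.e+00] t 37.5 w 0.666 gf 30.0 F [-0.3  0.8 -2.3]
```

Emit:
servo_tool:
  commands:
    - [[1,0,0,3,0,0,0],[1,0,0,6,0,0,0],[1,0,0,9,0,0,0],[1,0,0,12,0,0,0],[1,0,0,13,0,0,0]]

```text
time_s: 37.95
tcp_pos: [0.63, 0.0791, 0.1115]
ee_rot: [[0.018, -1.0, -0.001], [-1.0, -0.018, -0.0], [0.0, 0.001, -1.0]]
wrist_force: [0.3, 0.9, -2.4]
gripper_width: 0.664
gripper_force: 30.0
```

Emit:
servo_tool:
  commands:
    - [[1,0.5,0,0,0,0,0],[1,1,0,0,0,0,0],[1,1.5,0,0,0,0,0],[1,2,0,0,0,0,0],[1,2,0,0,0,0,0]]

```text
time_s: 38.45
tcp_pos: [0.6303, 0.0771, 0.1122]
ee_rot: [[0.018, -1.0, 0.0], [-1.0, -0.018, 0.0], [-0.0, -0.0, -1.0]]
wrist_force: [-0.2, -0.9, -1.7]
gripper_width: 0.663
gripper_force: 30.0
```

Emit:
servo_tool:
  commands:
    - [[1,0,0,3,0,0,0],[1,0,0,6,0,0,0],[1,0,0,9,0,0,0],[1,0,0,10,0,0,0],[1,0,0,10,0,0,0]]

```text
time_s: 38.95
tcp_pos: [0.6301, 0.0772, 0.1016]
ee_rot: [[0.019, -1.0, -0.001], [-1.0, -0.019, -0.0], [0.0, 0.001, -1.0]]
wrist_force: [0.4, 0.0, -1.8]
gripper_width: 0.665
gripper_force: 30.0
```

```bash
python3 -c "
from plan import *; p=now()"
```

```text
now [630.1  77.2 101.6] ang 181.06 tilt [-7.e-04 -3.e-04 -1.e+00] t 39.0 w 0.665 gf 30.0 F [ 0.4  0.  -1.8]
```

Emit:
servo_tool:
  commands:
    - [[1,0.3,0,2,0,0,0],[1,0.7,0,4,0,0,0],[1,1.0,0,6,0,0,0],[1,1.0,0,6,0,0,0],[1,1.0,0,6,0,0,0]]

```text
time_s: 39.45
tcp_pos: [0.6302, 0.076, 0.0959]
ee_rot: [[0.018, -1.0, -0.0], [-1.0, -0.018, -0.0], [0.0, 0.0, -1.0]]
wrist_force: [0.4, -0.8, -2.8]
gripper_width: 0.664
gripper_force: 30.0
```

Emit:
servo_tool:
  commands:
    - [[1,0.3,0,1,0,0,0],[1,0.5,0,2,0,0,0],[1,0.8,0,3,0,0,0],[1,0.8,0,3,0,0,0],[1,0.8,0,3,0,0,0]]

```text
time_s: 39.95
tcp_pos: [0.6306, 0.0757, 0.0941]
ee_rot: [[0.019, -1.0, 0.001], [-1.0, -0.019, 0.0], [-0.0, -0.001, -1.0]]
wrist_force: [-3.3, 0.2, 5.4]
gripper_width: 0.668
gripper_force: 30.0
```

```bash
python3 -c "
from plan import *; p=now()"
```

```text
now [630.6  75.7  94.1] ang 181.09 tilt [ 1.3e-03  3.0e-04 -1.0e+00] t 40.0 w 0.668 gf 30.0 F [-3.3  0.2  5.4]
```

Emit:
servo_tool:
  commands:
    - [[0.5,0,0,0,0,0,0],[0,0,0,0,0,0,0],[0,0,0,0,0,0,0],[0,0,0,0,0,0,0],[0,0,0,0,0,0,0]]

```text
time_s: 40.45
tcp_pos: [0.6303, 0.0754, 0.0927]
ee_rot: [[0.018, -1.0, -0.0], [-1.0, -0.018, -0.0], [0.0, 0.0, -1.0]]
wrist_force: [-0.4, 0.4, 0.4]
gripper_width: 0.937
gripper_force: 0.0
```

Emit:
servo_tool:
  commands:
    - [[0,0,0,-8,0,0,0],[0,0,0,-22,0,0,0],[0,0,0,-38,0,0,0],[0,0,0,-52,0,0,0],[1,0,0,-57,0,0,0]]

```text
time_s: 40.95
tcp_pos: [0.6315, 0.0757, 0.153]
ee_rot: [[0.019, -1.0, 0.005], [-1.0, -0.019, 0.001], [-0.001, -0.005, -1.0]]
wrist_force: [0.1, -0.2, -0.5]
gripper_width: 0.965
gripper_force: 0.0
```

Emit:
servo_tool:
  commands:
    - [[1,0,0,0,0,0,0],[1,0,0,0,0,0,0],[1,0,0,0,0,0,0],[1,0,0,0,0,0,0],[1,0,0,0,0,0,0]]

```text
time_s: 41.45
tcp_pos: [0.6301, 0.0753, 0.1494]
ee_rot: [[0.019, -1.0, -0.001], [-1.0, -0.019, -0.0], [0.0, 0.001, -1.0]]
wrist_force: [0.5, -0.3, -0.4]
gripper_width: 0.539
gripper_force: 0.0
```

Emit:
servo_tool:
  commands:
    - [[1,0,0,0,0,0,0],[1,0,0,0,0,0,0],[1,0,0,0,0,0,0],[1,0,0,0,0,0,0],[1,0,0,0,0,0,0]]

```text
time_s: 41.95
tcp_pos: [0.6303, 0.0754, 0.1501]
ee_rot: [[0.018, -1.0, 0.0], [-1.0, -0.018, 0.0], [-0.0, -0.0, -1.0]]
wrist_force: [0.7, -0.0, -0.6]
gripper_width: 0.08
gripper_force: 0.0
```

Emit:
servo_tool:
  commands:
    - [[1,0,0,3,0,0,0],[1,0,0,6,0,0,0],[1,0,0,9,0,0,0],[1,0,0,12,0,0,0],[1,0,0,15,0,0,0]]

```text
time_s: 42.45
tcp_pos: [0.6302, 0.0754, 0.1347]
ee_rot: [[0.018, -1.0, -0.0], [-1.0, -0.018, -0.0], [0.0, 0.0, -1.0]]
wrist_force: [0.3, -0.5, 0.1]
gripper_width: 0.006
gripper_force: 0.0
```

```bash
python3 -c "
from plan import *; p=now()
from h import *
d=cap('side','s10')
i=cv2.resize(d['pixels'][120:270,140:290,::-1],(600,600),interpolation=2); cv2.imwrite('pics/c10.png',i)"
```

```text
now [630.2  75.4 134.7] ang 181.06 tilt [-3.e-04 -1.e-04 -1.e+00] t 42.5 w 0.006 gf 0.0 F [ 0.3 -0.5  0.1]
```

View pics/c10.png

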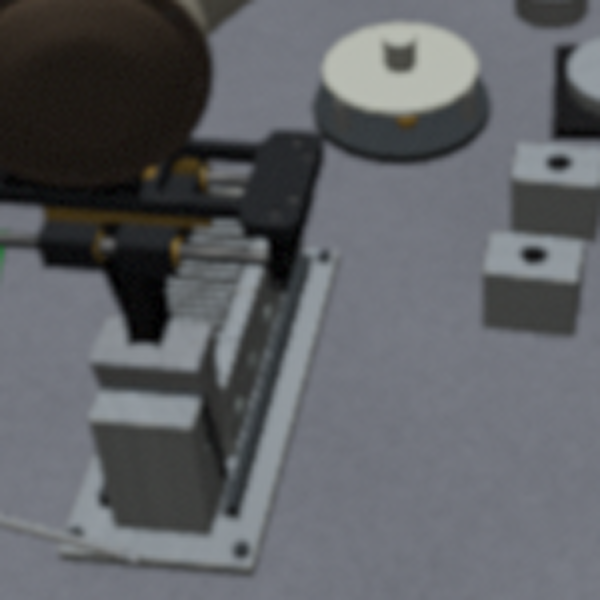

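Emit:
servo_tool:
  commands:
    - [[1,0,0,2,0,0,0],[1,0,0,4,0,0,0],[1,0,0,6,0,0,0],[1,0,0,8,0,0,0],[1,0,0,8,0,0,0]]

```text
time_s: 43.0
tcp_pos: [0.6314, 0.0755, 0.1293]
ee_rot: [[0.019, -1.0, 0.003], [-1.0, -0.019, -0.0], [0.0, -0.003, -1.0]]
wrist_force: [-1.4, -1.1, 7.2]
gripper_width: 0.006
gripper_force: 3.4
```

Emit:
servo_tool:
  commands:
    - [[1,0,0,1,0,0,0],[1,0,0,2,0,0,0],[1,0,0,3,0,0,0],[1,0,0,4,0,0,0],[1,0,0,4,0,0,0]]

```text
time_s: 43.5
tcp_pos: [0.6324, 0.0755, 0.1267]
ee_rot: [[0.02, -1.0, 0.006], [-1.0, -0.02, 0.0], [-0.0, -0.006, -1.0]]
wrist_force: [-1.9, -0.9, 11.2]
gripper_width: 0.001
gripper_force: 5.3
```

Emit:
servo_tool:
  commands:
    - [[1,0.2,0,1,0,0,0],[1,0.5,0,2,0,0,0],[1,0.7,0,3,0,0,0],[1,1,0,4,0,0,0],[1,1,0,4,0,0,0]]

```text
time_s: 44.0
tcp_pos: [0.633, 0.0749, 0.1232]
ee_rot: [[0.02, -1.0, 0.008], [-1.0, -0.02, 0.001], [-0.001, -0.008, -1.0]]
wrist_force: [-1.0, 0.9, 12.0]
gripper_width: 0.006
gripper_force: 5.7
```

Emit:
servo_tool:
  commands:
    - [[1,0.2,0,1,0,0,0],[1,0.5,0,2,0,0,0],[1,0.7,0,3,0,0,0],[1,1,0,4,0,0,0],[1,1.2,0,5,0,0,0]]

```text
time_s: 44.5
tcp_pos: [0.6336, 0.0741, 0.119]
ee_rot: [[0.02, -1.0, 0.01], [-1.0, -0.02, 0.001], [-0.001, -0.01, -1.0]]
wrist_force: [-1.3, 1.2, 15.5]
gripper_width: 0.008
gripper_force: 7.3
```

Emit:
servo_tool:
  commands:
    - [[1,0.2,0,1,0,0,0],[1,0.5,0,2,0,0,0],[1,0.7,0,3,0,0,0],[1,0.7,0,3,0,0,0],[1,0.7,0,3,0,0,0]]

```text
time_s: 45.0
tcp_pos: [0.634, 0.0734, 0.1164]
ee_rot: [[0.021, -1.0, 0.011], [-1.0, -0.021, 0.002], [-0.001, -0.011, -1.0]]
wrist_force: [-1.7, 0.9, 15.0]
gripper_width: 0.007
gripper_force: 7.3
```

```bash
python3 -c "
from plan import *; p=now()"
```

```text
now [634.   73.4 116.4] ang 181.18 tilt [ 0.0106  0.0016 -0.9999] t 45.0 w 0.007 gf 7.3 F [-1.7  0.9 15. ]
```

5.4 mm more; tracking is nearly 1:1 with a slightly growing lag.

Emit:
servo_tool:
  commands:
    - [[1,0.2,0,1,0,0,0],[1,0.5,0,2,0,0,0],[1,0.7,0,3,0,0,0],[1,0.8,0,3.5,0,0,0],[1,0.8,0,3.5,0,0,0]]

```text
time_s: 45.5
tcp_pos: [0.6345, 0.0728, 0.1136]
ee_rot: [[0.021, -1.0, 0.012], [-1.0, -0.021, 0.002], [-0.002, -0.012, -1.0]]
wrist_force: [-1.5, 1.6, 16.4]
gripper_width: 0.012
gripper_force: 8.3
```

Emit:
servo_tool:
  commands:
    - [[1,0.2,0,1,0,0,0],[1,0.4,0,2,0,0,0],[1,0.4,0,2.2,0,0,0],[1,0.4,0,2.2,0,0,0],[1,0.4,0,2.2,0,0,0]]

```text
time_s: 46.0
tcp_pos: [0.6346, 0.0726, 0.1126]
ee_rot: [[0.021, -1.0, 0.013], [-1.0, -0.021, 0.002], [-0.002, -0.013, -1.0]]
wrist_force: [-2.8, 2.1, 21.8]
gripper_width: 0.005
gripper_force: 10.6
```

```bash
python3 -c "
from plan import *; p=now()"
```

```text
now [634.6  72.6 112.6] ang 181.23 tilt [ 0.0127  0.0018 -0.9999] t 46.0 w 0.005 gf 10.6 F [-2.8  2.1 21.8]
```

Emit:
servo_tool:
  commands:
    - [[1,0.2,0,1,0,0,0],[1,0.3,0,1.5,0,0,0],[1,0.3,0,1.5,0,0,0],[1,0.3,0,1.5,0,0,0],[1,0.3,0,1.5,0,0,0]]

```text
time_s: 46.5
tcp_pos: [0.6348, 0.0725, 0.1124]
ee_rot: [[0.022, -1.0, 0.013], [-1.0, -0.022, 0.002], [-0.002, -0.014, -1.0]]
wrist_force: [-6.0, 3.2, 26.5]
gripper_width: 0.002
gripper_force: 13.0
```

Emit:
servo_tool:
  commands:
    - [[1,0,0,0.7,0,0,0],[1,0,0,0.7,0,0,0],[1,0,0,0.7,0,0,0],[1,0,0,0.7,0,0,0],[1,0,0,0.7,0,0,0]]

```text
time_s: 47.0
tcp_pos: [0.6348, 0.0725, 0.1123]
ee_rot: [[0.022, -1.0, 0.014], [-1.0, -0.022, 0.002], [-0.002, -0.014, -1.0]]
wrist_force: [-6.5, 2.8, 28.5]
gripper_width: 0.002
gripper_force: 14.1
```

```bash
python3 -c "
from plan import *; p=now()"
```

```text
now [634.8  72.5 112.3] ang 181.26 tilt [ 0.0138  0.002  -0.9999] t 47.0 w 0.002 gf 14.1 F [-6.5  2.8 28.5]
```

Emit:
servo_tool:
  commands:
    - [[1,0,0,-4,0,0,0],[1,0,0,-10,0,0,0],[1,0,0,-30,0,0,0],[1,0,0,-60,0,0,0],[0.5,0,0,-90,0,0,0]]

```text
time_s: 47.5
tcp_pos: [0.6295, 0.0707, 0.1928]
ee_rot: [[0.018, -1.0, -0.003], [-1.0, -0.018, -0.001], [0.001, 0.003, -1.0]]
wrist_force: [0.5, 0.3, 0.0]
gripper_width: 0.038
gripper_force: 0.0
```

Emit:
servo_tool:
  commands:
    - [[0.3,15,35,0,0,0,0],[0.3,30,75,0,0,0,0],[0.3,45,115,0,0,0,0],[0.3,60,155,0,0,0,0],[0.3,70,180,0,0,0,0]]

```text
time_s: 48.0
tcp_pos: [0.4482, -0.0036, 0.1924]
ee_rot: [[0.018, -1.0, -0.003], [-1.0, -0.018, -0.0], [0.0, 0.003, -1.0]]
wrist_force: [1.4, 0.1, 0.7]
gripper_width: 0.469
gripper_force: 0.0
```

```bash
python3 - <<'E'
from look import *
p=now(); c=cap('top','t11'); d=cap('side','s11')
k=4
def blob(cam,roi,fn,name,zs):
    I=up(cam,k); h=cv2.cvtColor(I,cv2.COLOR_RGB2HSV).astype(int); m=fn(h).astype(np.uint8)
    x0,y0,x1,y1=[k*v for v in roi]; w=np.zeros_like(m); w[y0:y1,x0:x1]=m[y0:y1,x0:x1]
    w=cv2.morphologyEx(w,cv2.MORPH_OPEN,np.ones((5,5)))
    q=max(cv2.findContours(w,0,2)[0],key=cv2.contourArea)
    for z in zs:
        P=pl(cam,(cv2.convexHull(q)[:,0]+.5)/k-.5,z)[:,:2]*1000; e=cv2.minEnclosingCircle(P.astype(np.float32)); f=cv2.fitEllipse(P.astype(np.float32))
        print(name,z,'circ',np.round(e[0],1),round(2*e[1],1),'ell',np.round(f[0],1),np.round(f[1],1))
px_=lambda u,v:c['pixels'][v,u]
print('cap',px_(378,172),'knob',px_(386,165),'base',px_(366,178),'mirror',px_(388,222),'rest',px_(383,210))
blob(c,(355,135,412,195),lambda h:(h[...,2]>190),'cap',(.041,))
blob(c,(355,135,412,195),lambda h:(h[...,2]<110)|(h[...,2]>190),'base',(.010,))
blob(c,(374,200,422,245),lambda h:(h[...,2]>110),'mirror',(.026,))
blob(c,(372,195,424,248),lambda h:(h[...,2]<70),'rest',(.012,))
blob(c,(392,212,412,232),lambda h:(h[...,2]<70),'mknob',(.056,))
S=cv2.resize(d['pixels'][90:270,130:330,::-1],(667,600),interpolation=2); cv2.imwrite('pics/c11.png',S)
E
```

```text
now [448.2  -3.6 192.4] ang 181.01 tilt [-0.003  -0.0004 -1.    ] t 48.0 w 0.469 gf 0.0 F [1.4 0.1 0.7]
cap [220 223 227] knob [220 224 228] base [58 63 66] mirror [165 175 184] rest [28 28 31]
cap 0.041 circ [ 566.3 -307.6] 110.8 ell [ 566.3 -307.6] [109.6 110.4]
base 0.01 circ [ 571. -315.] 113.4 ell [ 570.9 -315. ] [112.1 112.9]Traceback (most recent call last):
  File "<stdin>", line 16, in <module>
  File "<stdin>", line 10, in blob
cv2.error: OpenCV(4.12.0) /io/opencv/modules/imgproc/src/shapedescr.cpp:361: error: (-201:Incorrect size of input array) There should be at least 5 points to fit the ellipse in function 'fitEllipseNoDirect'
```

```bash
python3 - <<'E'
from look import *
c=cap('top'); d=cap('side','s11')
k=4
def blob(cam,roi,fn,name,zs,src=None):
    I=up(cam,k); h=cv2.cvtColor(I,cv2.COLOR_RGB2HSV).astype(int); m=fn(h).astype(np.uint8)
    x0,y0,x1,y1=[k*v for v in roi]; w=np.zeros_like(m); w[y0:y1,x0:x1]=m[y0:y1,x0:x1]
    w=cv2.morphologyEx(w,cv2.MORPH_OPEN,np.ones((5,5)))
    q=max(cv2.findContours(w,0,2)[0],key=cv2.contourArea)
    for z in zs:
        P=pl(cam,(cv2.convexHull(q)[:,0]+.5)/k-.5,z)[:,:2]*1000; e=cv2.minEnclosingCircle(P.astype(np.float32)); r_=cv2.minAreaRect(P.astype(np.float32))
        print(name,z,'circ',np.round(e[0],1),round(2*e[1],1),'rect',np.round(r_[0],1),np.round(r_[1],1),round(r_[2],1))
blob(c,(381,205,417,237),lambda h:(h[...,2]>110),'mirror',(.026,))
blob(c,(370,195,426,250),lambda h:(h[...,2]<75),'rest',(.012,))
blob(c,(394,213,410,230),lambda h:(h[...,2]<75),'mknob',(.056,))
# side: cap disc, then cap knob check
blob(d,(215,120,265,160),lambda h:(h[...,2]>165),'cap side',(.041,))
blob(d,(283,125,312,152),lambda h:(h[...,2]>120)&(h[...,1]<60),'mirror side',(.026,))
B=np.array([.632,.0011,.01]);a=np.radians(1.1);ey=np.array([-np.sin(a),np.cos(a),0])
# row/plate check on top view: bright-dark profile along bed y at height 60/67
S=cv2.resize(d['pixels'][90:270,130:330,::-1],(667,600),interpolation=2); cv2.imwrite('pics/c11.png',S)
E
```

```text
mirror 0.026 circ [ 402.7 -347.7] 91.3 rect [ 402.3 -347.5] [90.  88.2] 89.1
rest 0.012 circ [ 402.8 -343.9] 151.0 rect [ 402.6 -343.7] [108.8 110.5] 4.8
mknob 0.056 circ [ 401.9 -343.3] 28.5 rect [ 402.  -343.2] [27.9 22.1] 89.2
cap side 0.041 circ [ 580.7 -266.3] 38.4 rect [ 581.4 -266.9] [28.7 28. ] 7.9
mirror side 0.026 circ [ 386.8 -336.4] 30.4 rect [ 386.7 -336.7] [26.5 20.8] 3.3
```

View pics/c11.png

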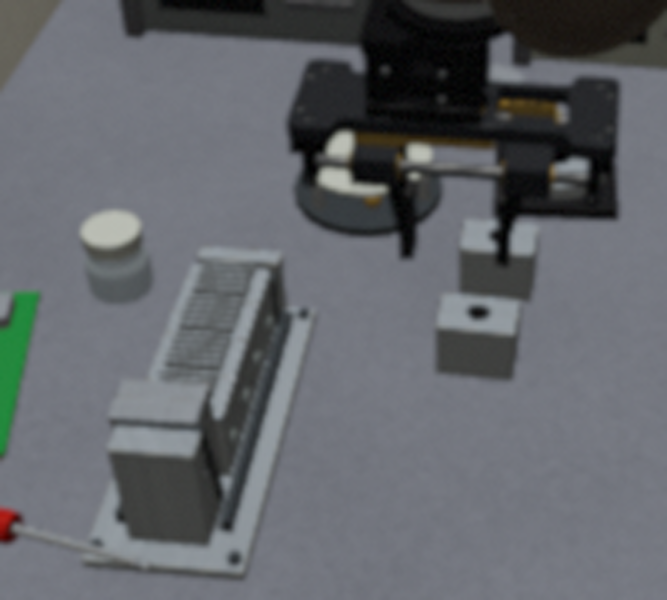

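```bash
python3 - <<'E'
from plan import *
p=now()
plan(p,[(510,-160,160,181),(566.3,-307.6,110,181),(566.3,-307.6,56,181)])
E
```

```text
now [451.5  -2.5 193.3] ang 181.05 tilt [ 5.e-04  0.e+00 -1.e+00] t 48.2 w 0.643 gf 0.0 F [-0.1 -0.3  1.1]
(510, -160, 160, 181) shift [158.5 -55.6  33.3] az 0.0009 len 171 deg -0.1
(566.3, -307.6, 110, 181) shift [148.6 -53.7  50. ] az -0.0 len 166 deg 0
(566.3, -307.6, 56, 181) shift [ 0.  0. 54.] az -0.0 len 54 deg 0
```

Emit:
servo_tool:
  commands:
    - [[0.2,30,-11,6,0,0,0],[0.2,62,-22,13,0,0,0],[0.2,94,-33,20,0,0,0],[0.2,126,-44,27,0,0,0],[0.2,158.5,-55.6,33,0,0,0]]

```text
time_s: 48.7
tcp_pos: [0.5116, -0.161, 0.159]
ee_rot: [[0.019, -1.0, -0.001], [-1.0, -0.019, -0.0], [-0.0, 0.001, -1.0]]
wrist_force: [1.0, -0.5, -1.0]
gripper_width: 0.799
gripper_force: 0.0
```

Emit:
servo_tool:
  commands:
    - [[0.2,35,-13,12,0,0,0],[0.2,70,-26,24,0,0,0],[0.2,105,-38,36,0,0,0],[0.2,135,-49,46,0,0,0],[0.2,148.6,-53.7,50,0,0,0]]

```text
time_s: 49.2
tcp_pos: [0.5675, -0.3097, 0.1072]
ee_rot: [[0.016, -1.0, -0.003], [-1.0, -0.016, 0.001], [-0.001, 0.003, -1.0]]
wrist_force: [-0.8, 0.5, -0.2]
gripper_width: 0.801
gripper_force: 0.0
```

Emit:
servo_tool:
  commands:
    - [[0.2,0,0,0,0,0,0],[0.2,0,0,0,0,0,0],[0.2,0,0,0,0,0,0],[0.2,0,0,0,0,0,0],[0.2,0,0,0,0,0,0]]

```text
time_s: 49.7
tcp_pos: [0.5669, -0.3065, 0.111]
ee_rot: [[0.02, -1.0, 0.001], [-1.0, -0.02, -0.0], [0.0, -0.001, -1.0]]
wrist_force: [0.6, -0.5, 0.6]
gripper_width: 0.801
gripper_force: 0.0
```

```bash
python3 - <<'E'
from plan import *
p=now()
plan(p,[(566.3,-307.6,56,181)])
E
```

```text
now [ 566.9 -306.5  111. ] ang 181.13 tilt [ 1.e-03 -2.e-04 -1.e+00] t 49.7 w 0.801 gf 0.0 F [ 0.6 -0.5  0.6]
(566.3, -307.6, 56, 181) shift [ 1.1  0.6 55. ] az 0.0023 len 55 deg -0.1
```

Emit:
servo_tool:
  commands:
    - [[0.2,1,0.5,15,0,0,0],[0.2,1,0.5,32,0,0,0],[0.2,1,0.5,46,0,0,0],[0.2,1,0.5,54,0,0,0],[0.2,1,0.5,54,0,0,0]]

```text
time_s: 50.2
tcp_pos: [0.5654, -0.308, 0.0549]
ee_rot: [[0.019, -1.0, -0.002], [-1.0, -0.019, 0.001], [-0.001, 0.002, -1.0]]
wrist_force: [0.0, 0.7, 0.5]
gripper_width: 0.802
gripper_force: 0.0
```

Emit:
servo_tool:
  commands:
    - [[1,0,0,0,0,0,0],[1,0,0,0,0,0,0],[1,0,0,0,0,0,0],[1,0,0,0,0,0,0],[1,0,0,0,0,0,0]]

```text
time_s: 50.7
tcp_pos: [0.5663, -0.3084, 0.0565]
ee_rot: [[0.018, -1.0, 0.001], [-1.0, -0.018, -0.0], [0.0, -0.001, -1.0]]
wrist_force: [-0.1, -0.7, 0.8]
gripper_width: 0.43
gripper_force: 0.0
```

Emit:
servo_tool:
  commands:
    - [[1,0,0,0,0,0,0],[1,0,0,0,0,0,0],[1,0,0,0,0,0,0],[1,0,0,0,0,0,0],[1,0,0,0,0,0,0]]

```text
time_s: 51.2
tcp_pos: [0.566, -0.3084, 0.0562]
ee_rot: [[0.018, -1.0, -0.0], [-1.0, -0.018, 0.0], [-0.0, 0.0, -1.0]]
wrist_force: [-1.4, 0.8, 0.7]
gripper_width: 0.267
gripper_force: 30.0
```

```bash
python3 - <<'E'
from plan import *
p=now()
E
```

```text
now [ 566.  -308.4   56.2] ang 181.06 tilt [-3.e-04  0.e+00 -1.e+00] t 51.2 w 0.267 gf 30.0 F [-1.4  0.8  0.7]
```

```bash
python3 - <<'E'
from plan import *
plan((566,-308.4,56,181.06),[(566,-308.4,130,181.06),(490,-150,130,181.06),(455,0,110,181.06),(450,70,60,181.06),(450,70,27,181.06)])
E
```

```text
(566, -308.4, 130, 181.06) shift [  0.   0. -74.] az -0.0 len 74 deg 0.0
(490, -150, 130, 181.06) shift [-159.8   73.1    0. ] az -0.0 len 176 deg 0.0
(455, 0, 110, 181.06) shift [-150.6   32.2   20. ] az -0.0 len 155 deg 0.0
(450, 70, 60, 181.06) shift [-70.1   3.7  50. ] az -0.0 len 86 deg 0.0
(450, 70, 27, 181.06) shift [ 0.  0. 33.] az -0.0 len 33 deg 0.0
```

Emit:
servo_tool:
  commands:
    - [[1,0,0,-8,0,0,0],[1,0,0,-22,0,0,0],[1,0,0,-42,0,0,0],[1,0,0,-62,0,0,0],[1,0,0,-74,0,0,0]]

```text
time_s: 51.7
tcp_pos: [0.5673, -0.3088, 0.1332]
ee_rot: [[0.019, -1.0, 0.004], [-1.0, -0.019, -0.002], [0.002, -0.004, -1.0]]
wrist_force: [0.5, 0.9, 0.0]
gripper_width: 0.264
gripper_force: 30.0
```

Emit:
servo_tool:
  commands:
    - [[1,-25,11,0,0,0,0],[1,-60,27,0,0,0,0],[1,-95,43,0,0,0,0],[1,-130,59,0,0,0,0],[1,-160,73,0,0,0,0]]

```text
time_s: 52.2
tcp_pos: [0.4893, -0.1483, 0.1307]
ee_rot: [[0.019, -1.0, 0.001], [-1.0, -0.019, 0.0], [-0.0, -0.001, -1.0]]
wrist_force: [-0.8, 1.0, -0.5]
gripper_width: 0.268
gripper_force: 30.0
```

Emit:
servo_tool:
  commands:
    - [[1,-32,7,4,0,0,0],[1,-64,14,8,0,0,0],[1,-96,21,12,0,0,0],[1,-128,28,16,0,0,0],[1,-150,32,20,0,0,0]]

```text
time_s: 52.7
tcp_pos: [0.4551, 0.0013, 0.1108]
ee_rot: [[0.02, -1.0, 0.001], [-1.0, -0.02, 0.001], [-0.001, -0.001, -1.0]]
wrist_force: [0.1, -0.2, -1.0]
gripper_width: 0.269
gripper_force: 30.0
```

Emit:
servo_tool:
  commands:
    - [[1,-20,1,10,0,0,0],[1,-40,2,24,0,0,0],[1,-58,3,38,0,0,0],[1,-68,4,48,0,0,0],[1,-70,4,50,0,0,0]]

```text
time_s: 53.2
tcp_pos: [0.4497, 0.0701, 0.0595]
ee_rot: [[0.02, -1.0, -0.001], [-1.0, -0.02, -0.001], [0.001, 0.001, -1.0]]
wrist_force: [-0.7, -0.5, -1.0]
gripper_width: 0.268
gripper_force: 30.0
```

Emit:
servo_tool:
  commands:
    - [[1,0,0,8,0,0,0],[1,0,0,16,0,0,0],[1,0,0,24,0,0,0],[1,0,0,28,0,0,0],[1,0,0,28,0,0,0]]

```text
time_s: 53.7
tcp_pos: [0.4498, 0.069, 0.0315]
ee_rot: [[0.018, -1.0, -0.001], [-1.0, -0.018, -0.001], [0.001, 0.001, -1.0]]
wrist_force: [-0.4, -0.1, 0.0]
gripper_width: 0.264
gripper_force: 30.0
```

Emit:
servo_tool:
  commands:
    - [[1,0,0,1,0,0,0],[1,0,0,2,0,0,0],[1,0,0,3,0,0,0],[1,0,0,3,0,0,0],[1,0,0,3,0,0,0]]

```text
time_s: 54.2
tcp_pos: [0.4502, 0.0696, 0.0293]
ee_rot: [[0.019, -1.0, 0.0], [-1.0, -0.019, 0.0], [-0.0, -0.0, -1.0]]
wrist_force: [0.9, 0.6, -0.6]
gripper_width: 0.269
gripper_force: 30.0
```

```bash
python3 - <<'E'
from plan import *
now()
E
```

```text
now [450.2  69.6  29.3] ang 181.07 tilt [ 3.e-04  1.e-04 -1.e+00] t 54.2 w 0.269 gf 30.0 F [ 0.9  0.6 -0.6]
```

Emit:
servo_tool:
  commands:
    - [[1,0,0,1,0,0,0],[1,0,0,2,0,0,0],[1,0,0,3,0,0,0],[1,0,0,3,0,0,0],[1,0,0,3,0,0,0]]

```text
time_s: 54.7
tcp_pos: [0.4502, 0.0696, 0.0261]
ee_rot: [[0.018, -1.0, -0.0], [-1.0, -0.018, -0.0], [0.0, 0.0, -1.0]]
wrist_force: [-0.8, 0.1, 0.4]
gripper_width: 0.264
gripper_force: 30.0
```

Emit:
servo_tool:
  commands:
    - [[0.6,0,0,0,0,0,0],[0.2,0,0,0,0,0,0],[0.2,0,0,0,0,0,0],[0.2,0,0,0,0,0,0],[0.2,0,0,0,0,0,0]]

```text
time_s: 55.2
tcp_pos: [0.4502, 0.0696, 0.0262]
ee_rot: [[0.019, -1.0, 0.0], [-1.0, -0.019, 0.0], [-0.0, -0.0, -1.0]]
wrist_force: [-1.0, 0.4, 0.7]
gripper_width: 0.633
gripper_force: 0.0
```

Emit:
servo_tool:
  commands:
    - [[0.2,0,0,-8,0,0,0],[0.2,0,0,-30,0,0,0],[0.2,0,0,-60,0,0,0],[0.2,0,0,-95,0,0,0],[0.2,0,0,-120,0,0,0]]

```text
time_s: 55.7
tcp_pos: [0.4507, 0.0698, 0.1489]
ee_rot: [[0.019, -1.0, 0.003], [-1.0, -0.019, 0.001], [-0.001, -0.003, -1.0]]
wrist_force: [1.1, 0.0, 0.2]
gripper_width: 0.8
gripper_force: 0.0
```

Emit:
servo_tool:
  commands:
    - [[0.2,40,8,0,0,0,0],[0.2,85,16,0,0,0,0],[0.2,130,24,0,0,0,0],[0.2,175,32,0,0,0,0],[0.2,200,35,0,0,0,0]]

```text
time_s: 56.2
tcp_pos: [0.4177, -0.1333, 0.1468]
ee_rot: [[0.016, -1.0, 0.0], [-1.0, -0.016, 0.0], [-0.0, -0.0, -1.0]]
wrist_force: [0.9, 0.1, 0.6]
gripper_width: 0.798
gripper_force: 0.0
```

```bash
python3 - <<'E'
from plan import *; from h import *
p=now(); c=cap('top','t12'); d=cap('side','s12'); k=4
def blobs(cam,roi,fn,name,z,amin,n=5,hull=True):
    I=up(cam,k); h=cv2.cvtColor(I,cv2.COLOR_RGB2HSV).astype(int); m=fn(h).astype(np.uint8)
    x0,y0,x1,y1=[k*v for v in roi]; w=np.zeros_like(m); w[y0:y1,x0:x1]=m[y0:y1,x0:x1]
    w=cv2.morphologyEx(w,cv2.MORPH_OPEN,np.ones((3,3)))
    for q in sorted(cv2.findContours(w,0,2)[0],key=cv2.contourArea)[::-1][:n]:
        if cv2.contourArea(q)<amin: continue
        uv=(cv2.convexHull(q)[:,0]+.5)/k-.5; M=cv2.moments(q); P=pl(cam,uv,z)[:,:2]*1000; e=cv2.minEnclosingCircle(P.astype(np.float32))
        cc=((M['m10']/M['m00']+.5)/k-.5,(M['m01']/M['m00']+.5)/k-.5)
        print(name,'px',np.round(cc,1),'cen',pl(cam,cc,z)[0,:2]*1000,'circ',np.round(e[0],1),round(2*e[1],1))
blobs(c,(200,170,300,240),lambda h:(h[...,2]>200)&(h[...,1]<40),'cap',.011,400)
print('mount px',[tuple(c['pixels'][int(v),int(u)]) for u,v in px(c,[[.5663,-.3076,.01],[.5663+.06,-.3076,.01],[.54,-.3076,.01]])])
blobs(c,(350,130,418,200),lambda h:(h[...,0]>8)&(h[...,0]<30)&(h[...,1]>80),'balls',.022,30)
blobs(c,(350,130,418,200),lambda h:(h[...,2]<95),'base',.01,400)
cv2.imwrite('pics/c12.png',np.hstack([cv2.resize(c['pixels'][125:245,330:430,::-1],(500,600),interpolation=2),cv2.resize(d['pixels'][110:170,210:240,::-1],(300,600),interpolation=2)]))
E
```

```text
now [ 417.7 -133.3  146.8] ang 180.94 tilt [ 0.0003  0.     -1.    ] t 56.2 w 0.798 gf 0.0 F [0.9 0.1 0.6]
cap px [248.8 213.2] cen [432.9136  91.5431] circ [429.1  82. ] 79.6
cap px [282.9 209.4] cen [442.4879  -8.9171] circ [434.8  -2.1] 69.3
cap px [254.7 191.9] cen [495.5052  73.4162] circ [489.6  72.9] 77.2
mount px [(np.uint8(56), np.uint8(62), np.uint8(67)), (np.uint8(59), np.uint8(65), np.uint8(69)), (np.uint8(61), np.uint8(66), np.uint8(69))]
balls px [372.8 169. ] cen [ 557.0682 -275.3585] circ [ 557.2 -275.2] 17.1
balls px [385.8 155. ] cen [ 598.1572 -314.9415] circ [ 598.  -315.1] 17.0
balls px [391.6 173.4] cen [ 543.2854 -330.5403] circ [ 543.1 -330.6] 16.8
base px [382.1 166.8] cen [ 565.2075 -305.6153] circ [ 565.4 -306. ] 132.5
base px [357.3 194. ] cen [ 485.0733 -229.7903] circ [ 484.6 -231.6] 57.7
```

```bash
python3 - <<'E'
from plan import *
p=now()
plan(p,[(408,-250,140,181),(402.5,-347.5,110,181)])
E
```

```text
now [ 418.1 -133.3  146.6] ang 180.8 tilt [ 3.e-04 -1.e-04 -1.e+00] t 56.3 w 0.795 gf 0.0 F [-0.9  0.6  0.1]
(408, -250, 140, 181) shift [116.5  11.7   6.6] az -0.0035 len 117 deg 0.2
(402.5, -347.5, 110, 181) shift [97.4  7.2 30. ] az -0.0 len 102 deg 0
```

Emit:
servo_tool:
  commands:
    - [[0.2,24,2,1,0,0,0],[0.2,50,5,3,0,0,0],[0.2,75,7,4,0,0,0],[0.2,98,10,5,0,0,0],[0.2,116.5,11.7,6.6,0,0,-0.003]]

```text
time_s: 56.8
tcp_pos: [0.4095, -0.2482, 0.14]
ee_rot: [[0.022, -1.0, 0.001], [-1.0, -0.022, -0.0], [0.0, -0.001, -1.0]]
wrist_force: [0.4, -0.1, -0.2]
gripper_width: 0.801
gripper_force: 0.0
```

Emit:
servo_tool:
  commands:
    - [[0.2,28,2,8,0,0,0],[0.2,56,4,16,0,0,0],[0.2,80,6,24,0,0,0],[0.2,97.4,7.2,30,0,0,0],[0.2,97.4,7.2,30,0,0,0]]

```text
time_s: 57.3
tcp_pos: [0.4041, -0.346, 0.1089]
ee_rot: [[0.02, -1.0, -0.001], [-1.0, -0.02, 0.0], [-0.001, 0.001, -1.0]]
wrist_force: [0.0, 0.8, -0.3]
gripper_width: 0.795
gripper_force: 0.0
```

Emit:
servo_tool:
  commands:
    - [[0.2,0,0,0,0,0,0],[0.2,0,0,0,0,0,0],[0.2,0,0,0,0,0,0],[0.2,0,0,0,0,0,0],[0.2,0,0,0,0,0,0]]

```text
time_s: 57.8
tcp_pos: [0.4044, -0.3449, 0.1099]
ee_rot: [[0.022, -1.0, 0.0], [-1.0, -0.022, -0.0], [0.0, -0.0, -1.0]]
wrist_force: [-1.0, 0.3, 0.9]
gripper_width: 0.801
gripper_force: 0.0
```

```bash
python3 - <<'E'
from plan import *; from h import *
p=now()
plan(p,[(402.5,-347.5,42,181)])
c=cap('top','t13'); k=4
h=cv2.cvtColor(up(c,k),cv2.COLOR_RGB2HSV).astype(int); m=((h[...,2]>196)&(h[...,1]<40)).astype(np.uint8)
w=np.zeros_like(m); w[170*k:240*k,220*k:300*k]=m[170*k:240*k,220*k:300*k]
q=max(cv2.findContours(w,0,2)[0],key=cv2.contourArea)
P=pl(c,(cv2.convexHull(q)[:,0]+.5)/k-.5,.011)[:,:2]*1000; print('cap',cv2.minEnclosingCircle(P.astype(np.float32)),cv2.fitEllipse(P.astype(np.float32)))
E
```

```text
now [ 404.4 -344.9  109.9] ang 181.27 tilt [ 0.0005 -0.0002 -1.    ] t 57.8 w 0.801 gf 0.0 F [-1.   0.3  0.9]
(402.5, -347.5, 42, 181) shift [ 2.6  2.  67.9] az 0.0048 len 68 deg -0.3
cap ((451.841796875, 70.34715270996094), 55.43050003051758) ((451.8820495605469, 70.33158111572266), (110.15724182128906, 110.23754119873047), 85.04100799560547)
```

Emit:
servo_tool:
  commands:
    - [[0.2,2.6,2,20,0,0,0],[0.2,2.6,2,40,0,0,0],[0.2,2.6,2,58,0,0,0],[0.2,2.6,2,67,0,0,0],[0.2,2.6,2,67,0,0,0]]

```text
time_s: 58.35
tcp_pos: [0.4015, -0.3475, 0.0414]
ee_rot: [[0.021, -1.0, -0.003], [-1.0, -0.021, 0.001], [-0.001, 0.003, -1.0]]
wrist_force: [0.9, -0.2, -0.2]
gripper_width: 0.799
gripper_force: 0.0
```

Emit:
servo_tool:
  commands:
    - [[0.4,0,0,0,0,0,0],[0.5,0,0,0,0,0,0],[0.6,0,0,0,0,0,0],[0.7,0,0,0,0,0,0],[1,0,0,0,0,0,0]]

```text
time_s: 58.85
tcp_pos: [0.4024, -0.348, 0.043]
ee_rot: [[0.022, -1.0, 0.001], [-1.0, -0.022, -0.0], [0.0, -0.001, -1.0]]
wrist_force: [-0.8, -0.2, 0.1]
gripper_width: 0.433
gripper_force: 0.0
```

Emit:
servo_tool:
  commands:
    - [[1,0,0,0,0,0,0],[1,0,0,0,0,0,0],[1,0,0,0,0,0,0],[1,0,0,0,0,0,0],[1,0,0,0,0,0,0]]

```text
time_s: 59.35
tcp_pos: [0.4017, -0.3478, 0.0426]
ee_rot: [[0.022, -1.0, -0.001], [-1.0, -0.022, 0.0], [-0.0, 0.001, -1.0]]
wrist_force: [-3.5, 0.7, 3.8]
gripper_width: 0.293
gripper_force: 30.0
```

```bash
python3 -c "
from plan import *; now()"
```

```text
now [ 401.7 -347.8   42.6] ang 181.23 tilt [-1.2e-03  4.0e-04 -1.0e+00] t 59.4 w 0.293 gf 30.0 F [-3.5  0.7  3.8]
```

Emit:
servo_tool:
  commands:
    - [[0.6,0,0,0,0,0,0],[0.3,0,0,0,0,0,0],[0.3,0,0,0,0,0,0],[0.3,0,0,-4,0,0,0],[0.3,0,0,-12,0,0,0]]

```text
time_s: 59.85
tcp_pos: [0.4021, -0.3477, 0.0544]
ee_rot: [[0.022, -1.0, -0.001], [-1.0, -0.022, 0.001], [-0.001, 0.001, -1.0]]
wrist_force: [0.0, -0.1, -0.6]
gripper_width: 0.647
gripper_force: 0.0
```

Emit:
servo_tool:
  commands:
    - [[0.3,0,0,-20,0,0,0],[0.3,0,0,-30,0,0,0.1],[0.3,0,0,-30,0,0,0.22],[0.3,0,0,-30,0,0,0.34],[0.3,0,0,-30,0,0,0.45]]

```text
time_s: 60.35
tcp_pos: [0.4027, -0.3481, 0.0855]
ee_rot: [[-0.42, -0.908, 0.002], [-0.908, 0.42, -0.001], [-0.0, -0.002, -1.0]]
wrist_force: [-0.2, 0.1, -0.7]
gripper_width: 0.699
gripper_force: 0.0
```

Emit:
servo_tool:
  commands:
    - [[0.3,0,0,0,0,0,0.12],[0.3,0,0,0,0,0,0.24],[0.3,0,0,0,0,0,0.36],[0.3,0,0,0,0,0,0.48],[0.3,0,0,0,0,0,0.6]]

```text
time_s: 60.85
tcp_pos: [0.4026, -0.3481, 0.0853]
ee_rot: [[-0.859, -0.512, 0.001], [-0.512, 0.859, -0.001], [-0.001, -0.001, -1.0]]
wrist_force: [-0.1, 0.3, 0.3]
gripper_width: 0.699
gripper_force: 0.0
```

Emit:
servo_tool:
  commands:
    - [[0.3,0,0,0,0,0,0.12],[0.3,0,0,0,0,0,0.24],[0.3,0,0,0,0,0,0.36],[0.3,0,0,0,0,0,0.48],[0.3,0,0,0,0,0,0.52]]

```text
time_s: 61.35
tcp_pos: [0.4026, -0.348, 0.0853]
ee_rot: [[-1.0, -0.019, 0.001], [-0.019, 1.0, -0.001], [-0.001, -0.001, -1.0]]
wrist_force: [-0.5, 0.0, -0.2]
gripper_width: 0.702
gripper_force: 0.0
```

Emit:
servo_tool:
  commands:
    - [[0.3,0,0,0,0,0,0],[0.3,0,0,0,0,0,0],[0.3,0,0,0,0,0,0],[0.3,0,0,0,0,0,0],[0.3,0,0,0,0,0,0]]

```text
time_s: 61.85
tcp_pos: [0.4023, -0.3479, 0.0846]
ee_rot: [[-1.0, -0.023, 0.0], [-0.023, 1.0, -0.0], [-0.0, -0.0, -1.0]]
wrist_force: [0.3, 0.2, -0.3]
gripper_width: 0.705
gripper_force: 0.0
```

```bash
python3 -c "
from plan import *; p=now(); plan(p,[(401.9,-347.8,43,91.2)])"
```

```text
now [ 402.3 -347.9   84.6] ang 91.29 tilt [ 0. -0. -1.] t 61.9 w 0.705 gf 0.0 F [ 0.3  0.2 -0.3]
(401.9, -347.8, 43, 91.2) shift [ 0.4  0.1 41.6] az 0.0016 len 42 deg -0.1
```

Emit:
servo_tool:
  commands:
    - [[0.3,0,0,14,0,0,0],[0.3,0,0,28,0,0,0],[0.3,0,0,38,0,0,0],[0.3,0,0,42,0,0,0],[0.3,0,0,42,0,0,0]]

```text
time_s: 62.35
tcp_pos: [0.402, -0.3478, 0.042]
ee_rot: [[-1.0, -0.022, -0.001], [-0.022, 1.0, 0.0], [0.001, 0.0, -1.0]]
wrist_force: [-0.8, 0.3, 0.4]
gripper_width: 0.7
gripper_force: 0.0
```

Emit:
servo_tool:
  commands:
    - [[0.4,0,0,0,0,0,0],[0.5,0,0,0,0,0,0],[0.6,0,0,0,0,0,0],[0.7,0,0,0,0,0,0],[1,0,0,0,0,0,0]]

```text
time_s: 62.85
tcp_pos: [0.4024, -0.3479, 0.0428]
ee_rot: [[-1.0, -0.022, 0.0], [-0.022, 1.0, -0.0], [-0.0, -0.0, -1.0]]
wrist_force: [-0.2, -0.6, 0.2]
gripper_width: 0.328
gripper_force: 0.0
```

Emit:
servo_tool:
  commands:
    - [[1,0,0,0,0,0,0],[1,0,0,0,0,0,0],[1,0,0,0,0,0,0],[1,0,0,0,0,0,0],[1,0,0,0,0,0,0]]

```text
time_s: 63.35
tcp_pos: [0.4023, -0.3478, 0.0427]
ee_rot: [[-1.0, -0.022, 0.0], [-0.022, 1.0, 0.0], [-0.0, 0.0, -1.0]]
wrist_force: [0.3, 1.8, 2.0]
gripper_width: 0.288
gripper_force: 30.0
```

Emit:
servo_tool:
  commands:
    - [[0.6,0,0,0,0,0,0],[0.3,0,0,0,0,0,0],[0.3,0,0,0,0,0,0],[0.3,0,0,-6,0,0,0],[0.3,0,0,-20,0,0,0]]

```text
time_s: 63.85
tcp_pos: [0.4015, -0.3476, 0.0619]
ee_rot: [[-1.0, -0.022, -0.003], [-0.022, 1.0, 0.001], [0.003, 0.001, -1.0]]
wrist_force: [0.6, 0.3, 0.1]
gripper_width: 0.647
gripper_force: 0.0
```

Emit:
servo_tool:
  commands:
    - [[0.3,0,0,-30,0,0,0],[0.3,0,40,-50,0,0,0],[0.3,0,85,-70,0,0,0],[0.3,0,125,-80,0,0,0],[0.3,0,160,-80,0,0,0]]

```text
time_s: 64.35
tcp_pos: [0.3996, -0.1867, 0.1447]
ee_rot: [[-1.0, -0.023, 0.005], [-0.023, 1.0, -0.001], [-0.005, -0.001, -1.0]]
wrist_force: [1.1, -0.0, -0.0]
gripper_width: 0.697
gripper_force: 0.0
```

```bash
python3 - <<'E'
from plan import *; from h import *
p=now(); c=cap('top','t14'); k=4
h=cv2.cvtColor(up(c,k),cv2.COLOR_RGB2HSV).astype(int)
def circ(roi,m,z,name):
    w=np.zeros(h.shape[:2],np.uint8); x0,y0,x1,y1=[int(k*v) for v in roi]; w[y0:y1,x0:x1]=m[y0:y1,x0:x1]
    w=cv2.morphologyEx(w,cv2.MORPH_OPEN,np.ones((5,5)))
    q=max(cv2.findContours(w,0,2)[0],key=cv2.contourArea)
    P=(pl(c,(cv2.convexHull(q)[:,0]+.5)/k-.5,z)[:,:2]*1000).astype(np.float32); e=cv2.minEnclosingCircle(P); f=cv2.fitEllipse(P)
    print(name,np.round(e[0],1),round(2*e[1],1),np.round(f[0],1),np.round(f[1],1))
circ((381,203,417,239),h[...,2]>110,.026,'mirror')
circ((381,203,417,239),h[...,2]>130,.026,'mirror')
s=((h[...,0]>8)&(h[...,0]<30)&(h[...,1]>80))
for u,v in((372.8,169),(385.8,155),(391.6,173.4)): circ((u-6,v-6,u+6,v+6),s,.018,'ball')
circ((350,135,415,195),h[...,2]<95,.01,'base')
E
```

```text
now [ 399.6 -186.7  144.7] ang 91.3 tilt [ 0.0047 -0.0007 -1.    ] t 64.3 w 0.697 gf 0.0 F [ 1.1 -0.  -0. ]
mirror [ 403.1 -348.8] 90.3 [ 402.8 -349.9] [86.9 89.4]
mirror [ 402.6 -350.4] 88.9 [ 401.8 -352.9] [78.4 87.4]
ball [ 557.8 -276.1] 17.1 [ 557.6 -276.2] [16.1 17.1]
ball [ 598.9 -315.8] 17.1 [ 598.8 -315.9] [16.2 17. ]
ball [ 543.9 -331.5] 16.9 [ 543.8 -331.5] [15.9 17. ]
base [ 565.4 -306.1] 132.5 [ 565.4 -306. ] [131.  132.1]
```

Emit:
servo_tool:
  commands:
    - [[0.3,0,-40,0,0,0,0],[0.3,0,-85,0,0,0,0],[0.3,0,-130,20,0,0,0],[0.3,0,-155,40,0,0,0],[0.3,0,-160,58,0,0,0]]

```text
time_s: 64.9
tcp_pos: [0.4023, -0.3506, 0.0838]
ee_rot: [[-1.0, -0.019, 0.001], [-0.019, 1.0, -0.001], [-0.001, -0.001, -1.0]]
wrist_force: [-0.4, 1.4, -0.1]
gripper_width: 0.704
gripper_force: 0.0
```

Emit:
servo_tool:
  commands:
    - [[0.3,0,0,0,0,0,0],[0.3,0,0,15,0,0,0],[0.3,0,0,30,0,0,0],[0.3,0,0,40,0,0,0],[0.3,0,0,42,0,0,0]]

```text
time_s: 65.4
tcp_pos: [0.402, -0.3473, 0.0423]
ee_rot: [[-1.0, -0.023, -0.001], [-0.023, 1.0, 0.001], [0.001, 0.001, -1.0]]
wrist_force: [-0.5, 0.3, -0.0]
gripper_width: 0.7
gripper_force: 0.0
```

Emit:
servo_tool:
  commands:
    - [[0.4,0,0,0,0,0,0],[0.5,0,0,0,0,0,0],[0.6,0,0,0,0,0,0],[0.7,0,0,0,0,0,0],[1,0,0,0,0,0,0]]

```text
time_s: 65.9
tcp_pos: [0.4024, -0.348, 0.0429]
ee_rot: [[-1.0, -0.022, 0.001], [-0.022, 1.0, -0.0], [-0.001, -0.0, -1.0]]
wrist_force: [0.1, 0.9, 0.9]
gripper_width: 0.328
gripper_force: 0.0
```

Emit:
servo_tool:
  commands:
    - [[1,0,0,0,0,0,0],[1,0,0,0,0,0,0],[1,0,0,0,0,0,0],[1,0,0,0,0,0,0],[1,0,0,0,0,0,0]]

```text
time_s: 66.4
tcp_pos: [0.4024, -0.3479, 0.0428]
ee_rot: [[-1.0, -0.022, 0.0], [-0.022, 1.0, -0.0], [-0.0, -0.0, -1.0]]
wrist_force: [-1.3, 1.0, 2.8]
gripper_width: 0.289
gripper_force: 30.0
```

```bash
python3 -c "
from plan import *; p=now(); plan(p,[(p[0],p[1],130,91.3),(480,-325,130,91.3),(565.7,-307.3,130,91.3),(565.7,-307.3,80,91.3)])"
```

```text
now [ 402.4 -347.9   42.8] ang 91.28 tilt [ 2.e-04 -1.e-04 -1.e+00] t 66.4 w 0.289 gf 30.0 F [-1.3  1.   2.8]
(np.float64(402.3692904147053), np.float64(-347.9134954041963), 130, 91.3) shift [  0.    0.  -87.2] az -0.0003 len 87 deg 0.0
(480, -325, 130, 91.3) shift [-78.1  21.1   0. ] az -0.0 len 81 deg 0.0
(565.7, -307.3, 130, 91.3) shift [-86.1  15.8   0. ] az -0.0 len 88 deg 0.0
(565.7, -307.3, 80, 91.3) shift [ 0.  0. 50.] az -0.0 len 50 deg 0.0
```

Emit:
servo_tool:
  commands:
    - [[1,0,0,-8,0,0,0],[1,0,0,-25,0,0,0],[1,0,0,-48,0,0,0],[1,0,0,-72,0,0,0],[1,0,0,-87,0,0,0]]

```text
time_s: 66.9
tcp_pos: [0.4024, -0.348, 0.1309]
ee_rot: [[-1.0, -0.022, 0.001], [-0.022, 1.0, -0.0], [-0.001, -0.0, -1.0]]
wrist_force: [-0.2, -0.0, -3.2]
gripper_width: 0.295
gripper_force: 30.0
```

Emit:
servo_tool:
  commands:
    - [[1,-10,3,0,0,0,0],[1,-25,7,0,0,0,0],[1,-42,11,0,0,0,0],[1,-60,16,0,0,0,0],[1,-78,21,0,0,0,0]]

```text
time_s: 67.4
tcp_pos: [0.4815, -0.3243, 0.1284]
ee_rot: [[-1.0, -0.023, -0.002], [-0.023, 1.0, 0.001], [0.002, 0.001, -1.0]]
wrist_force: [0.5, -0.2, -2.7]
gripper_width: 0.289
gripper_force: 30.0
```

Emit:
servo_tool:
  commands:
    - [[1,-20,4,0,0,0,0],[1,-42,8,0,0,0,0],[1,-64,12,0,0,0,0],[1,-80,15,0,0,0,0],[1,-86.3,15.8,0,0,0,0]]

```text
time_s: 67.9
tcp_pos: [0.5682, -0.3063, 0.1284]
ee_rot: [[-1.0, -0.024, -0.0], [-0.024, 1.0, 0.0], [0.0, 0.0, -1.0]]
wrist_force: [0.2, -0.0, -2.6]
gripper_width: 0.29
gripper_force: 30.0
```

Emit:
servo_tool:
  commands:
    - [[1,0,0,8,0,0,0],[1,0,0,18,0,0,0],[1,0,0,30,0,0,0],[1,0,0,38,0,0,0],[1,0,0,40,0,0,0]]

```text
time_s: 68.4
tcp_pos: [0.5642, -0.3073, 0.0877]
ee_rot: [[-1.0, -0.021, -0.003], [-0.022, 1.0, 0.001], [0.003, 0.001, -1.0]]
wrist_force: [0.5, 0.6, -3.1]
gripper_width: 0.288
gripper_force: 30.0
```

Emit:
servo_tool:
  commands:
    - [[1,0,0,0,0,0,0],[1,0,0,0,0,0,0],[1,0,0,0,0,0,0],[1,0,0,0,0,0,0],[1,0,0,0,0,0,0]]

```text
time_s: 68.9
tcp_pos: [0.5659, -0.3075, 0.0899]
ee_rot: [[-1.0, -0.022, 0.001], [-0.022, 1.0, -0.0], [-0.001, -0.0, -1.0]]
wrist_force: [-0.8, 0.0, -2.6]
gripper_width: 0.288
gripper_force: 30.0
```

```bash
python3 -c "
from plan import *; p=now(); plan(p,[(566.2,-307.3,76,91.3)])"
```

```text
now [ 565.9 -307.5   89.9] ang 91.28 tilt [ 6.e-04 -2.e-04 -1.e+00] t 68.9 w 0.288 gf 30.0 F [-0.8  0.  -2.6]
(566.2, -307.3, 76, 91.3) shift [-0.3  0.2 13.9] az -0.0004 len 14 deg 0.0
```

Emit:
servo_tool:
  commands:
    - [[1,0,0,5,0,0,0],[1,0,0,11,0,0,0],[1,0,0,17,0,0,0],[1,0,0,20,0,0,0],[1,0,0,20,0,0,0]]

```text
time_s: 69.4
tcp_pos: [0.5652, -0.3073, 0.0685]
ee_rot: [[-1.0, -0.022, -0.002], [-0.022, 1.0, 0.001], [0.002, 0.001, -1.0]]
wrist_force: [-0.2, 0.6, -2.8]
gripper_width: 0.293
gripper_force: 30.0
```

Emit:
servo_tool:
  commands:
    - [[1,0,0,1.5,0,0,0],[1,0,0,3,0,0,0],[1,0,0,4.5,0,0,0],[1,0,0,6,0,0,0],[1,0,0,6,0,0,0]]

```text
time_s: 69.9
tcp_pos: [0.5656, -0.3074, 0.0633]
ee_rot: [[-1.0, -0.022, -0.0], [-0.022, 1.0, 0.0], [0.0, 0.0, -1.0]]
wrist_force: [0.3, -0.0, -3.4]
gripper_width: 0.284
gripper_force: 30.0
```

```bash
python3 -c "
from plan import *; p=now()"
```

```text
now [ 565.6 -307.4   63.3] ang 91.27 tilt [-4.e-04  2.e-04 -1.e+00] t 69.9 w 0.284 gf 30.0 F [ 0.3 -0.  -3.4]
```

Emit:
servo_tool:
  commands:
    - [[1,0,0,1,0,0,0],[1,0,0,2,0,0,0],[1,0,0,3,0,0,0],[1,0,0,4,0,0,0],[1,0,0,5,0,0,0]]

```text
time_s: 70.4
tcp_pos: [0.5657, -0.3074, 0.0585]
ee_rot: [[-1.0, -0.022, 0.0], [-0.022, 1.0, -0.0], [-0.0, -0.0, -1.0]]
wrist_force: [-0.3, 0.5, -3.4]
gripper_width: 0.293
gripper_force: 30.0
```

Emit:
servo_tool:
  commands:
    - [[1,0,0,0.5,0,0,0],[1,0,0,1,0,0,0],[1,0,0,1.5,0,0,0],[1,0,0,1.8,0,0,0],[1,0,0,1.8,0,0,0]]

```text
time_s: 70.9
tcp_pos: [0.5657, -0.3075, 0.0568]
ee_rot: [[-1.0, -0.022, 0.0], [-0.022, 1.0, -0.0], [-0.0, -0.0, -1.0]]
wrist_force: [0.1, 0.7, -3.3]
gripper_width: 0.291
gripper_force: 30.0
```

```bash
python3 -c "
from plan import *; p=now()"
```

```text
now [ 565.7 -307.5   56.8] ang 91.28 tilt [ 0. -0. -1.] t 70.9 w 0.291 gf 30.0 F [ 0.1  0.7 -3.3]
```

Almost on the balls; lower until the weight comes off.

Emit:
servo_tool:
  commands:
    - [[1,0,0,0.3,0,0,0],[1,0,0,0.6,0,0,0],[1,0,0,0.9,0,0,0],[1,0,0,1,0,0,0],[1,0,0,1,0,0,0]]

```text
time_s: 71.4
tcp_pos: [0.5658, -0.3075, 0.0566]
ee_rot: [[-1.0, -0.023, 0.0], [-0.023, 1.0, -0.0], [-0.0, -0.0, -1.0]]
wrist_force: [-1.8, 1.9, 5.5]
gripper_width: 0.286
gripper_force: 30.0
```

Emit:
servo_tool:
  commands:
    - [[1,0,0,0.3,0,0,0],[1,0,0,0.5,0,0,0],[1,0,0,0.5,0,0,0],[1,0,0,0.5,0,0,0],[1,0,0,0.5,0,0,0]]

```text
time_s: 71.9
tcp_pos: [0.5659, -0.3075, 0.0565]
ee_rot: [[-1.0, -0.023, 0.0], [-0.023, 1.0, -0.0], [-0.0, -0.0, -1.0]]
wrist_force: [-3.1, 1.5, 7.3]
gripper_width: 0.293
gripper_force: 30.0
```

```bash
python3 -c "
from plan import *; p=now()"
```

```text
now [ 565.9 -307.5   56.5] ang 91.3 tilt [ 5.e-04 -5.e-04 -1.e+00] t 71.9 w 0.293 gf 30.0 F [-3.1  1.5  7.3]
```

Emit:
servo_tool:
  commands:
    - [[1,0,0,-1,0,0,0],[0.7,0,0,-1,0,0,0],[0.4,0,0,-1,0,0,0],[0.4,0,0,-1,0,0,0],[0.4,0,0,-1,0,0,0]]

```text
time_s: 72.4
tcp_pos: [0.5659, -0.3076, 0.0559]
ee_rot: [[-1.0, -0.022, 0.0], [-0.022, 1.0, -0.0], [-0.0, -0.0, -1.0]]
wrist_force: [0.3, 0.4, -0.1]
gripper_width: 0.49
gripper_force: 0.0
```

Emit:
servo_tool:
  commands:
    - [[0.4,0,0,-8,0,0,0],[0.4,0,0,-25,0,0,0],[0.4,0,0,-55,0,0,0],[0.4,0,0,-90,0,0,0],[0.4,0,0,-120,0,0,0]]

```text
time_s: 72.9
tcp_pos: [0.5661, -0.3077, 0.1786]
ee_rot: [[-1.0, -0.023, 0.002], [-0.023, 1.0, -0.001], [-0.002, -0.001, -1.0]]
wrist_force: [-0.1, -0.5, -0.5]
gripper_width: 0.6
gripper_force: 0.0
```

Emit:
servo_tool:
  commands:
    - [[0.4,35,-15,0,0,0,0],[0.4,75,-30,0,0,0,0],[0.4,115,-45,0,0,0,0],[0.4,155,-60,0,0,0,0],[0.4,180,-70,0,0,0,0]]

```text
time_s: 73.4
tcp_pos: [0.3848, -0.382, 0.177]
ee_rot: [[-1.0, -0.021, 0.0], [-0.021, 1.0, -0.0], [-0.0, -0.0, -1.0]]
wrist_force: [-0.3, -0.3, 0.1]
gripper_width: 0.601
gripper_force: 0.0
```

```bash
python3 - <<'E'
from plan import *; from h import *
p=now(); c=cap('top','t15'); d=cap('side','s15'); k=4
a=cv2.resize(c['pixels'][125:225,225:425,::-1],(800,300+0),interpolation=2)
b1=cv2.resize(d['pixels'][110:190,200:320,::-1],(400,300),interpolation=2); b2=cv2.resize(d['pixels'][155:260,140:280,::-1],(400,300),interpolation=2)
cv2.imwrite('pics/c15.png',np.vstack([a,np.hstack([b1,b2])]))
h=cv2.cvtColor(up(c,k),cv2.COLOR_RGB2HSV).astype(int); m=((h[...,2]>120)).astype(np.uint8); w=np.zeros_like(m)
u0=px(c,[[.5665,-.3075,.04]])[0]; yy,xx=np.mgrid[:m.shape[0],:m.shape[1]]; w=m*(np.hypot(xx/k-u0[0],yy/k-u0[1])<18.5)
w=cv2.morphologyEx(w.astype(np.uint8),cv2.MORPH_OPEN,np.ones((5,5)))
q=max(cv2.findContours(w,0,2)[0],key=cv2.contourArea); P=(pl(c,(cv2.convexHull(q)[:,0]+.5)/k-.5,.04)[:,:2]*1000).astype(np.float32); print('mirror',cv2.minEnclosingCircle(P))
E
```

```text
now [ 384.8 -382.   177. ] ang 91.21 tilt [ 0.0004 -0.0003 -1.    ] t 73.4 w 0.601 gf 0.0 F [-0.3 -0.3  0.1]
mirror ((561.3843994140625, -311.576416015625), 51.19306945800781)
```

View pics/c15.png

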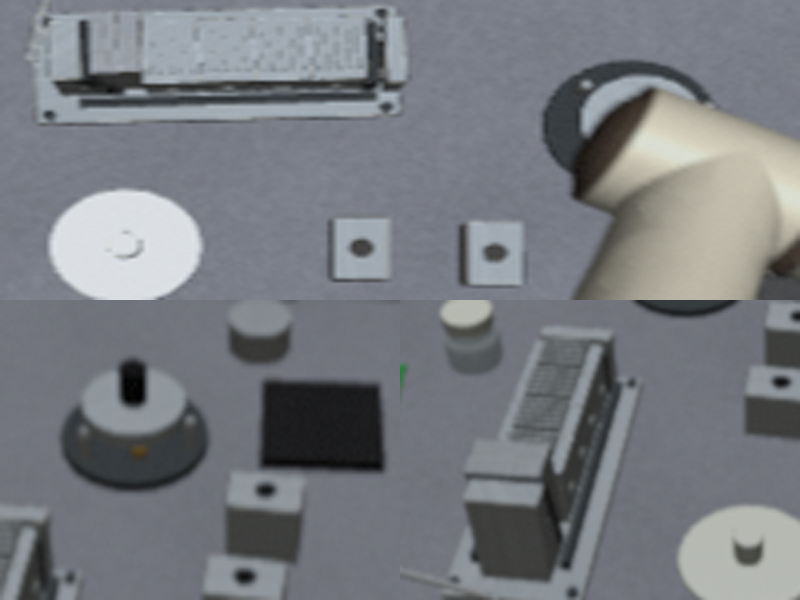

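```bash
python3 -c "
from station import r
print(r.finish_job())"
```

```text
the job is handed in; nothing more can be done
None
```

The job is handed in at 73 s and the verdict was not shown: all four modules are in the bed, no blanks were needed, the cap lies flat on the bench, and the mirror looks level on the mount. The wedge stopped, by the arm's reading, about 1 mm above the end block's top and did not move further at 28 N.

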